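# Wedge the drying rack with the spacer kept behind mug and jar

### The job

Move the aluminium mug and the glass jar off their coasters and stand both in the wooden tray at the side before you move the green spacer behind them. While they wait there, fetch the spacer and push it upright, fully down and about centred along the length, into the narrow gap between the drying rack's white foot and the grey stop. Then put the mug back upright on the middle of the round yellow coaster and the jar on the middle of the square cork one, never tipping either and leaving scraper, flowerpot and brush where they are.

Things in the scene. Friction and masses are not known exactly. Their poses are not given: they have to be found in the camera images.
- mug: loose aluminium mug, open top, 64 mm across, 90 mm high, 3 mm wall, with a handle on its own +y side that reaches about 30 mm out from the wall; origin at the centre of its underside, z up. At the start it stands on the round yellow coaster, handle roughly towards the robot
- jar: loose glass jar with a red lid, 60 mm across, 110 mm high; origin at the centre of its underside, z up. At the start it stands on the square cork coaster
- spacer: loose bright green plastic block, 56 mm long (own x), 20 mm thick (own y), 50 mm high (own z); origin at the centre of its underside. At the start it stands upright on a 4 mm dark mat, close behind mug and jar as seen from the robot
- rack: fixed white drying rack with blue insole; origin at the middle of its gap at ledge level, z up, gap along own x. Gap between white foot (own -y) and grey stop (+y): 24 mm wide, 80 long, open at top and ends, floor is the ledge; sides 26 mm high, 28 thick, top 8 mm sloping back to a 36 mm mouth. A seated spacer stands out 24 mm. The 180 mm high frame begins 150 mm from the gap at own -y
- tray: fixed open wooden tray, 250 mm (own x) by 150 mm (own y), walls 6 mm thick and 22 mm high, floor 6 mm thick, empty: room for mug and jar side by side along own x; origin at the centre of its underside, z up
- mug_coaster: fixed round yellow coaster, 90 mm across, 5 mm thick, on the dark mat: the mug's place; origin at the centre of its underside (its top is 5 mm higher)
- jar_coaster: fixed square cork coaster, 84 mm a side, 5 mm thick, on the dark mat: the jar's place; origin at the centre of its underside (its top is 5 mm higher)
- scraper: bystander: loose orange plastic scraper lying flat, about 177 mm long (own x), blade 90 mm wide; origin on its underside. Leave it alone
- pot: bystander: small empty terracotta flowerpot, 80 mm across, 70 mm high; origin at the centre of its underside. Leave it alone
- brush: bystander: scrubbing brush, wooden back 110 by 45 mm, 40 mm high, white bristle block; origin at the centre of its underside. Leave it alone
Mind the look-alikes: they are no part of the job. Of the things like the jar_coaster, leave any that is red; of the rest the smaller one is meant.

How it is judged:
By the outcome, as a careful person would: the job done as asked, in the order asked, and still so for the second after the job is handed in, with the robot touching nothing.
It also fails if it takes over 131 s, if anything falls off the work surface, if the arm or the gripper's body presses on something with over 40 N, if the wrist force passes 120 N, or if a joint passes its speed limit or range.

### The arm

A 7-joint arm with a two-finger parallel gripper is mounted at the origin on the work surface. World frame = base frame: x ahead of the robot, y to its left, z up, the work surface at z = 0. Lengths are in mm, angles in rad, forces in N, time in s.
With the tool pointing down it reaches from about 400 to 875 mm from the base axis. Payload 4.4 kg.
Tool frame: the origin (TCP) lies at the very end of the fingers, on their centre line; the grasp point (between the pads) lies 19 mm behind it; z points along the fingers, y is the direction in which the jaws open and shut (so a half turn about z gives the same grasp; the last joint's range is limited). The gripper opens to 85 mm and grips with 20 to 120 N. Pads are 22 mm wide; open, the fingers measure 114 mm over their backs; the gripper's body (76 mm by 85 mm) begins 54 mm behind the grasp point. The pads swing forward as they close: fully open they stand 13 mm farther back than shut.
Start: joints at [1.225, 0.628, 0.038, 1.517, -0.027, 0.996, -0.02], TCP at [179.534, -624.728, 231.313] pointing down, gripper open.
Joint ranges: [-3.06, 3.06], [-0.37, 2.12], [-1.25, 1.32], [0.18, 2.47], [-1.1, 4.24], [0.23, 1.98], [-2.94, 2.94]. Speed limits (rad/s): [2.57, 2.57, 3.14, 3.14, 3.14, 3.14, 3.14].

### API

Orientations are given as [roll, pitch, yaw] about the fixed x, y, z axes, in that order (R = Rz(yaw) Ry(pitch) Rx(roll)).
In Python, from cell import read_state, get_image, calibration, finish_job gives the robot as it stands. The module is installed in compiled form; this text tells all that it offers.
- The arm moves only by the tool apply_moves, never from a script. Its argument "increments" is a list of rows, each an object of numbers: "tx", "ty", "tz": the shift along the world's x, y, z in m; "rx", "ry", "rz": the turn, a rotation vector about the world's x, y, z in units of 5 degrees (1.0 is 5 degrees); "claw": the finger opening in m, from 0 to 0.0854. In form: [{"tx": .., "ty": .., "tz": .., "rx": .., "ry": .., "rz": .., "claw": ..}, ...]. A call has 1 to 12 rows; each row is the pose to reach, as a shift and turn from the pose commanded when the call began; what a row does not reach only later rows make up. A row lasts 1/10 s, in which the tool goes at most 50 mm and 8.59 degrees, less where a joint would pass 70% of its speed; a pose out of reach is approached as far as the arm can. A call with a gripper value outside its range is refused whole. The fingers move at their own pace and stop on an object; the grip force is fixed at half the most. Time passes only in rows, so rows that repeat a pose let the fingers close. It gives the time, the measured TCP pose, the force and the opening at its end, in the units of the state.
- read_state(): the state, without advancing time (a new reading comes with each control period).
- get_image(name): name is "side" or "top" or "wrist"; returns the picture (400x640x3 uint8, red, green, blue); there is no depth.
- calibration(name): a dict with "camera_matrix" (3x3 intrinsics, pixels), "origin" and "attitude" of the camera in the world. Camera axes: x right, y up, looking along -z (the intrinsics and any distortion apply to the point x, -y, -z); pixel columns grow to the right and rows downward; lengths in mm; the calibration is good to about 2 mm. A picture is of the moment at which its call begins: read the wrist's pose just before it. calibration takes no time and is no camera call; for the wrist camera it gives the pose at the moment of the call.
- finish_job(): hands the job in, once; it reports no verdict.
The state is a dict: "clock": time; "qpos": joint angles; "qd": joint speeds; "tau": joint torques, N m; "eef_pos": TCP position; "tool_rot": TCP orientation; "force": force on the tool from outside, world axes, zero at the start; "torque": the same for the moment, N m; "width": finger opening in mm.
Only numpy, scipy, OpenCV 4.12 (cv2) and the standard library are available. Lean on these libraries where they do the work, as an engineer would, in place of code of your own. Each camera call takes 0.05 s, during which the arm holds its last target. There are 200 camera calls.

## Working session

There is one attempt and no reset: what is moved stays moved. The work goes in short steps, Python scripts to look and compute and a tool call to move; the robot and the scene stay as the last step left them, time stands still between calls to the robot, and variables do not carry over. Pictures are saved under pics/ and viewed, about 12 in all and at most 16, crops included, and the job is handed in when it is done.

Besides the shell and the picture viewer there is one more tool, called after "Call:" as name([rows], argument=value, ...), one row to a line, values as JSON. apply_moves: Moves the arm, as the interface text tells. Its arguments: {"type":"object","properties":{"increments":{"type":"array"}},"required":["increments"]}

```bash
mkdir -p pics; ls; python3 - <<'E'
from cell import *
import cv2
s=read_state();print({k:s[k] for k in('clock','eef_pos','tool_rot','width','force')})
for n in("side","top"):
    c=calibration(n);print(n,c)
    cv2.imwrite(f"pics/{n}0.png",get_image(n)[:,:,::-1])
print(calibration("wrist"))
E
```

```text
pics
{'clock': 0.0, 'eef_pos': array([ 179.37860825, -624.12032695,  230.39309602]), 'tool_rot': array([-3.13972269e+00, -5.09182987e-06,  2.79834416e-01]), 'width': 85.17821849564339, 'force': array([ 0.46714821, -0.28702225,  0.69960921])}
side {'camera_matrix': array([[516.40397263,   0.        , 322.55686944],
       [  0.        , 516.40397263, 193.31099579],
       [  0.        ,   0.        ,   1.        ]]), 'origin': array([ 371.01751207, -783.55064952,  995.20765626]), 'attitude': array([ 0.70132116,  0.00166173, -0.13644544])}
top {'camera_matrix': array([[399.24078359,   0.        , 318.09011204],
       [  0.        , 399.24078359, 196.24326708],
       [  0.        ,   0.        ,   1.        ]]), 'origin': array([ 317.80832152,   -9.92626003, 1062.74636098]), 'attitude': array([ 0.14628999, -0.00266726, -1.558849  ])}
{'camera_matrix': array([[346.74960192,   0.        , 317.67663013],
       [  0.        , 346.74960192, 203.89281783],
       [  0.        ,   0.        ,   1.        ]]), 'origin': array([ 257.71623517, -603.2192083 ,  372.29637202]), 'attitude': array([-0.3255266 ,  0.00140919, -1.2918367 ])}
```

View pics/top0.png

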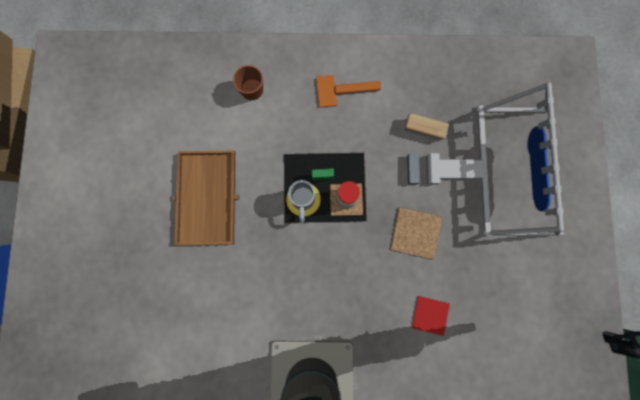

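View pics/side0.png

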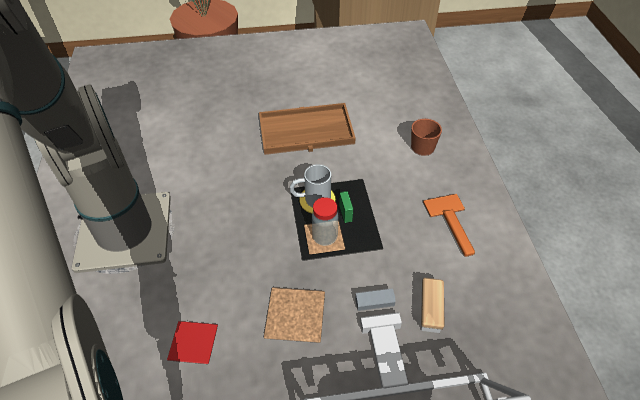

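The top view shows these candidates for each thing I need:

| Thing | Pixel (top view) | Choice |
|---|---|---|
| Small cork coaster | (347,200) | jar_coaster: the smaller non-red one, under the jar |
| Big cork | (416,232) | decoy |
| Red square | (432,316) | decoy |
| Yellow disc under the mug | (303,203) | mug_coaster |
| Green spacer | (323,173) | the only one |
| Gap between grey stop and white foot | (413,168) to (435,168) | the rack gap |
| Tray | (205,198) | the only one |

```bash
cat > h.py <<'E'
import numpy as np, cv2
from scipy.spatial.transform import Rotation as R
from cell import *
def cam(n):
    c=calibration(n); return c['camera_matrix'],c['origin'],R.from_euler('xyz',c['attitude']).as_matrix()
def ray(C,p):
    K,o,A=C; q=np.linalg.inv(K)@[p[0],p[1],1]; d=A@np.array([q[0],-q[1],-1]); return o,d/np.linalg.norm(d)
def onz(C,p,z):
    o,d=ray(C,p); return o+d*(z-o[2])/d[2]
def meet(C1,p1,C2,p2):
    o1,d1=ray(C1,p1);o2,d2=ray(C2,p2)
    t=np.linalg.lstsq(np.c_[d1,-d2],o2-o1,rcond=None)[0]; a=o1+t[0]*d1;b=o2+t[1]*d2
    return (a+b)/2,np.linalg.norm(a-b)
def proj(C,P):
    K,o,A=C; q=A.T@(np.asarray(P,float)-o); u=K@[q[0],-q[1],-q[2]]; return u[:2]/u[2]
def blobs(im,lo,hi,amin=30):
    m=cv2.inRange(cv2.cvtColor(im,cv2.COLOR_RGB2HSV),lo,hi)
    cs=[c for c in cv2.findContours(m,cv2.RETR_EXTERNAL,cv2.CHAIN_APPROX_NONE)[0] if cv2.contourArea(c)>amin]
    return sorted(cs,key=cv2.contourArea,reverse=True)
E
python3 - <<'E'
from h import *
np.set_printoptions(precision=1,suppress=True)
for n in("top","side"):
    im=cv2.imread(f"pics/{n}0.png")[:,:,::-1].copy();C=cam(n)
    for nm,lo,hi,z in(("green",(50,120,50),(75,255,255),54),("red",(0,180,120),(4,255,255),119),("yellow",(22,120,100),(32,255,255),9),("tray",(8,90,60),(16,200,200),22),("cork",(8,60,120),(18,160,255),9)):
        for c in blobs(im,lo,hi)[:4]:
            r=cv2.minAreaRect(c); b=cv2.boxPoints(r)
            print(n,nm,np.array(r[0]),np.array(r[1]),"W",onz(C,r[0],z)[:2],"box",[onz(C,p,z)[:2].round(0).tolist() for p in b])
t=cv2.imread("pics/top0.png");s=cv2.imread("pics/side0.png")
a=cv2.resize(t[140:230,270:490],None,fx=3.6,fy=3.6,interpolation=cv2.INTER_CUBIC)
b=cv2.resize(s[150:350,280:460],None,fx=1.4,fy=1.4,interpolation=cv2.INTER_CUBIC)
b=cv2.copyMakeBorder(b,0,0,0,a.shape[1]-b.shape[1],cv2.BORDER_CONSTANT)
cv2.imwrite("pics/c1.png",np.vstack([a,b])[:600])
E
```

```text
top green [322.4 172.9] [ 9.2 23. ] W [527.4 -21.3] box [[537.0, 9.0], [542.0, -50.0], [517.0, -52.0], [513.0, 7.0]]
top red [430.5 315.3] [30.6 31. ] W [ 184.4 -271.6] box [[157.0, -230.0], [225.0, -245.0], [212.0, -314.0], [145.0, -298.0]]
top red [348.5 192. ] [20. 19.] W [468.  -83.4] box [[492.0, -61.0], [493.0, -106.0], [444.0, -106.0], [444.0, -61.0]]
top yellow [314.  201.9] [10.1 30. ] W [457.9  -0.3] box [[424.0, 25.0], [501.0, 0.0], [492.0, -25.0], [416.0, -1.0]]
top yellow [291.2 206. ] [20.9  5.8] W [445.9  60.3] box [[463.0, 84.0], [473.0, 72.0], [429.0, 37.0], [419.0, 49.0]]
top tray [205.5 197.5] [93. 65.] W [464.2 285.4] box [[589.0, 379.0], [591.0, 205.0], [344.0, 195.0], [342.0, 363.0]]
top tray [415.7 232.8] [42.9 42.9] W [ 378.1 -266. ] box [[334.0, -200.0], [444.0, -223.0], [423.0, -333.0], [314.0, -308.0]]
top tray [348.6  88.6] [31.  63.7] W [770.9 -91. ] box [[806.0, 0.0], [825.0, -175.0], [736.0, -182.0], [717.0, -8.0]]
top tray [248.6  79.9] [30.8 29.1] W [792.4 184.1] box [[762.0, 234.0], [844.0, 218.0], [823.0, 134.0], [741.0, 151.0]]
top cork [206.5 200.
[... 1225 characters left out ...]
6.7 124.4] W [279.4 874.4] box [[56.0, 1000.0], [504.0, 997.0], [489.0, 757.0], [77.0, 764.0]]
side tray [479.  14.] [28. 94.] W [1132.9  766.8] box [[996.0, 880.0], [1331.0, 833.0], [1261.0, 660.0], [947.0, 704.0]]
side cork [307.1 127.3] [43.2 92.9] W [472.7 287.7] box [[341.0, 375.0], [614.0, 386.0], [596.0, 206.0], [345.0, 199.0]]
side cork [294.1 314.6] [57.1 51.4] W [ 378.8 -278.1] box [[313.0, -321.0], [328.0, -205.0], [449.0, -232.0], [425.0, -346.0]]
side cork [389.5  18. ] [36. 99.] W [824.3 806. ] box [[672.0, 949.0], [1030.0, 899.0], [965.0, 674.0], [635.0, 720.0]]
side cork [203.  17.] [34. 68.] W [176.8 903.2] box [[52.0, 1036.0], [299.0, 1002.0], [292.0, 780.0], [64.0, 812.0]]
```

View pics/c1.png

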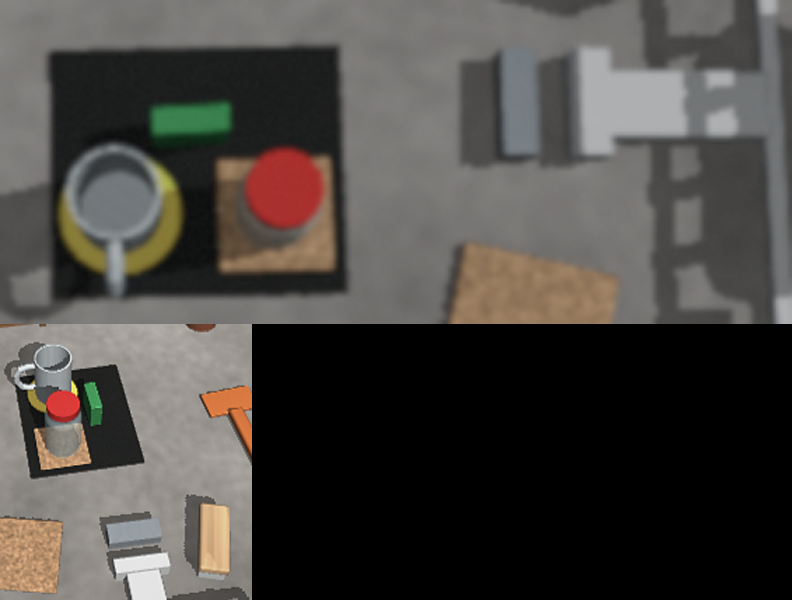

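The crop confirms the choices. Jar lid is at crop (284,187), on the small cork at (276,214). Mug rim is at (113,193), on yellow at (121,212), with the spacer at (191,118). The gap lies between the stop at (520,103) and the foot at (593,103).

```bash
python3 - <<'E'
from h import *
np.set_printoptions(precision=1,suppress=True)
T=cam("top");S=cam("side")
f=lambda x,y:(x/3.6+270-.36,y/3.6+140-.36)
g=lambda x,y:(x/1.4+280-.15,(y-324)/1.4+150-.15)
print("mug rim",onz(T,f(113,193),99),"coaster",onz(T,f(121,212),9),"jar lid",onz(T,f(284,187),119),"cork",[onz(T,f(*p),9)[:2] for p in((217,157),(334,155),(336,272),(218,272))])
print("spacer top",[onz(T,f(*p),54)[:2] for p in((151,107),(231,101),(231,123),(152,129))])
# rack corners: top crop vs side crop ; order: far-x, near-x
for nm,a,b in(("stop +x,-y",(537,48),(160,533)),("stop -x,-y",(537,157),(108,545)),("stop -x,+y",(500,155),(106,523)),("stop +x,+y",(500,48),(157,516)),("foot +x,+y",(577,47),(168,553)),("foot -x,+y",(575,157),(113,566))):
    P,e=meet(T,f(*a),S,g(*b)); print(nm,P,e, onz(T,f(*a),26)[:2])
for nm,p in(("tray",[(178,152),(235,152),(235,244),(175,245)]),):
    print(nm,[onz(T,q,22)[:2] for q in p])
s=cv2.imread("pics/side0.png")
a=cv2.resize(s[275:350,340:460],None,fx=6,fy=6,interpolation=cv2.INTER_CUBIC)
cv2.imwrite("pics/c2.png",a)
E
```

```text
mug rim [466.7  31.   99. ] coaster [466.4  28.6   9. ] jar lid [469.1 -83.5 119. ] cork [array([508.7, -42.2]), array([ 511.3, -129.3]), array([ 423.8, -130.4]), array([422.7, -43.6])]
spacer top [array([536.3,   6.8]), array([541.4, -50.5]), array([525.4, -50.6]), array([520.3,   5.8])]
stop +x,-y [ 590.8 -278.9   23.5] 0.9543215171607266 [ 590.6 -278.3]
stop -x,-y [ 511.6 -280.6    9.2] 0.02329399483981206 [ 508.5 -276.3]
stop -x,+y [ 512.  -250.2   21.2] 2.8526592957231633 [ 509.7 -249.1]
stop +x,+y [ 591.2 -251.1   25.1] 1.3494488722511717 [ 590.3 -250.8]
foot +x,+y [ 594.8 -310.3   18.2] 1.9181556716130361 [ 591.8 -308. ]
foot -x,+y [ 513.7 -311.3    0.9] 0.4838634624787132 [ 508.9 -304.1]
tray [array([586.2, 365.4]), array([588.1, 213. ]), array([343.6, 202.7]), array([339.2, 357.6])]
```

View pics/c2.png

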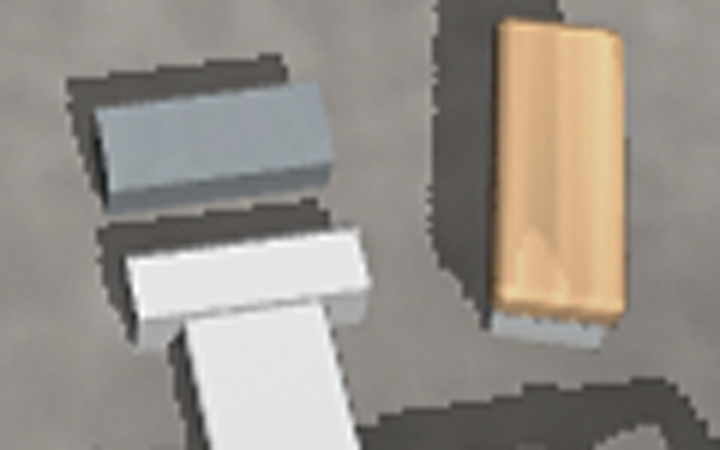

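Call:
apply_moves([
  {"tz": 0.05},
  {"tz": 0.1},
  {"tx": 0.04,"ty": 0.03,"tz": 0.1},
  {"tx": 0.07,"ty": 0.07,"tz": 0.1},
  {"tx": 0.1,"ty": 0.11,"tz": 0.1,"rz": -1.6},
  {"tx": 0.13,"ty": 0.15,"tz": 0.1,"rz": -3.2},
  {"tx": 0.15,"ty": 0.19,"tz": 0.1,"rz": -3.2},
  {"tx": 0.17,"ty": 0.23,"tz": 0.1,"rz": -3.2},
  {"tx": 0.19,"ty": 0.27,"tz": 0.1,"rz": -3.2},
  {"tx": 0.21,"ty": 0.31,"tz": 0.1,"rz": -3.2},
  {"tx": 0.22,"ty": 0.35,"tz": 0.1,"rz": -3.2},
  {"tx": 0.22,"ty": 0.39,"tz": 0.1,"rz": -3.2},
])

```text
$.increments[0]: bad value
```

Side crop: stop top spans (95..330, 85..210) and the foot top (125..370, 230..320). Both are parallel and near table level, with the brush standing clear to the right.

The move was refused, so I'll retry with all keys given.

Call:
apply_moves([
  {"tx": 0,"ty": 0,"tz": 0.05,"rx": 0,"ry": 0,"rz": 0,"claw": 0.085},
  {"tx": 0,"ty": 0,"tz": 0.1,"rx": 0,"ry": 0,"rz": 0,"claw": 0.085},
  {"tx": 0.03,"ty": 0.04,"tz": 0.1,"rx": 0,"ry": 0,"rz": 0,"claw": 0.085},
  {"tx": 0.06,"ty": 0.08,"tz": 0.1,"rx": 0,"ry": 0,"rz": -1.6,"claw": 0.085},
  {"tx": 0.09,"ty": 0.12,"tz": 0.1,"rx": 0,"ry": 0,"rz": -3.2,"claw": 0.085},
  {"tx": 0.12,"ty": 0.16,"tz": 0.1,"rx": 0,"ry": 0,"rz": -3.2,"claw": 0.085},
  {"tx": 0.15,"ty": 0.2,"tz": 0.1,"rx": 0,"ry": 0,"rz": -3.2,"claw": 0.085},
  {"tx": 0.18,"ty": 0.23,"tz": 0.1,"rx": 0,"ry": 0,"rz": -3.2,"claw": 0.085},
  {"tx": 0.21,"ty": 0.26,"tz": 0.1,"rx": 0,"ry": 0,"rz": -3.2,"claw": 0.085},
  {"tx": 0.24,"ty": 0.29,"tz": 0.1,"rx": 0,"ry": 0,"rz": -3.2,"claw": 0.085},
  {"tx": 0.25,"ty": 0.33,"tz": 0.1,"rx": 0,"ry": 0,"rz": -3.2,"claw": 0.085},
  {"tx": 0.25,"ty": 0.33,"tz": 0.1,"rx": 0,"ry": 0,"rz": -3.2,"claw": 0.085},
])

```text
clock: 1.3
eef_pos: [432.1, -287.9, 330.8]
tool_rot: [-3.137, -0.0, 0.011]
force: [0.5, 0.8, -0.0]
width: 85.1
```

```bash
python3 - <<'E'
from h import *
np.set_printoptions(precision=1,suppress=True)
s=read_state();print(s['eef_pos'],s['tool_rot'],s['qd'])
C=cam("wrist");im=get_image("wrist");np.savez("w1.npz",K=C[0],o=C[1],A=C[2]);print(C[1])
cv2.imwrite("pics/w1.png",im[:,:,::-1])
s=read_state();print(s['eef_pos'],s['tool_rot'])
E
```

```text
[ 432.1 -287.9  330.8] [-3.1 -0.   0. ] [ 0.1  0.   0.1 -0.   0.  -0.   0.1]
[ 513.6 -289.1  472.7]
[ 430.7 -291.5  331. ] [-3.1  0.   0. ]
```

View pics/w1.png

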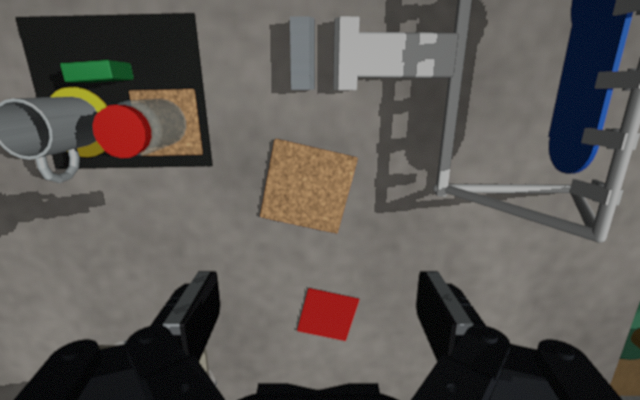

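The wrist view shows the stop top at cols 290–315 and the foot at cols 335–359, rows 16–90. The gap is at about (326,53).

```bash
python3 - <<'E'
from h import *
np.set_printoptions(precision=1,suppress=True)
d=np.load("w1.npz");C=(d['K'],d['o'],d['A'])
im=cv2.imread("pics/w1.png");g=cv2.cvtColor(im,cv2.COLOR_BGR2GRAY)
for r in(25,32,75,83):
    print(r,g[r,284:366].tolist())
for c in(300,308,345,352): print(c,g[8:24,c].tolist(),g[82:98,c].tolist())
E
```

```text
25 [68, 67, 69, 68, 69, 86, 110, 122, 124, 123, 123, 122, 122, 122, 122, 122, 123, 122, 122, 121, 123, 122, 122, 122, 120, 117, 113, 112, 113, 111, 105, 109, 108, 93, 79, 76, 77, 77, 72, 70, 71, 70, 71, 70, 72, 71, 71, 70, 70, 71, 75, 86, 90, 89, 91, 118, 154, 168, 170, 170, 170, 168, 169, 169, 169, 170, 169, 168, 168, 169, 169, 168, 170, 170, 163, 137, 117, 111, 112, 114, 112, 113]
32 [68, 69, 69, 69, 69, 80, 104, 119, 122, 122, 122, 121, 122, 121, 122, 122, 122, 122, 121, 121, 122, 121, 122, 122, 120, 116, 113, 113, 113, 111, 107, 110, 108, 91, 74, 69, 71, 72, 71, 70, 72, 70, 71, 72, 73, 71, 71, 71, 69, 68, 75, 86, 91, 89, 96, 126, 158, 169, 171, 170, 170, 169, 169, 169, 170, 170, 169, 169, 169, 169, 169, 169, 169, 168, 160, 146, 136, 135, 135, 134, 134, 134]
75 [73, 74, 73, 73, 71, 72, 88, 112, 123, 124, 123, 123, 123, 122, 123, 123, 121, 123, 123, 122, 122, 122, 123, 123, 119, 113, 112, 116, 116, 112, 106, 109, 106, 89, 73, 68, 69, 69, 69, 69, 66, 68, 67, 68, 66, 67, 68, 68, 68, 73, 85, 92, 91, 96, 124, 158, 171, 172, 172, 171, 171, 172, 171, 171, 172, 172, 171, 171, 171, 172, 17
[... 404 characters left out ...]
116, 111, 111, 111, 110, 112, 110, 112]
300 [113, 115, 114, 114, 114, 114, 114, 115, 117, 120, 121, 120, 121, 120, 120, 121] [124, 125, 125, 124, 124, 126, 121, 104, 82, 80, 99, 115, 116, 116, 117, 116]
308 [113, 113, 113, 113, 112, 112, 112, 113, 116, 117, 118, 119, 119, 119, 120, 119] [124, 124, 123, 123, 124, 124, 118, 106, 100, 109, 115, 115, 116, 116, 116, 117]
345 [111, 113, 112, 112, 112, 112, 112, 120, 143, 161, 168, 169, 169, 168, 169, 169] [172, 172, 172, 171, 172, 173, 168, 150, 120, 112, 122, 125, 125, 123, 124, 124]
352 [112, 113, 113, 112, 113, 112, 112, 117, 136, 157, 167, 168, 169, 168, 169, 169] [172, 172, 171, 172, 171, 172, 168, 152, 130, 119, 118, 118, 119, 119, 119, 121]
```

```bash
python3 - <<'E'
from h import *
np.set_printoptions(precision=1,suppress=True)
d=np.load("w1.npz");C=(d['K'],d['o'],d['A'])
for nm,p,z in(("stop back",(289.9,25),26),("stop back",(290.9,83),26),("stop crest",(308.8,25),26),("stop crest",(309,83),26),("stop lip",(316.9,25),18),("stop lip",(316.8,83),18),
 ("foot lip",(334.8,25),18),("foot lip",(333.2,83),18),("foot crest",(339.3,25),26),("foot crest",(338.0,83),26),("foot back",(358.9,25),26),("foot back",(356.8,83),26),
 ("far end",(348,16.2),26),("near end",(348,89.6),26)): print(nm,onz(C,p,z)[:2],onz(C,p,z+12)[:2])
E
```

```text
stop back [ 581.3 -254.4] [ 579.5 -255.4]
stop back [ 517.8 -254.7] [ 517.7 -255.6]
stop crest [ 581.5 -276.3] [ 579.7 -276.7]
stop crest [ 518.1 -276.7] [ 517.9 -277. ]
stop lip [ 582.8 -285.7] [ 581.  -285.7]
stop lip [ 518.2 -286.1] [ 518.1 -286.2]
foot lip [ 583.  -306.8] [ 581.2 -306.3]
foot lip [ 518.4 -306.4] [ 518.3 -306. ]
foot crest [ 581.8 -311.6] [ 580. -311.]
foot crest [ 518.4 -312. ] [ 518.3 -311.3]
foot back [ 582.  -334.3] [ 580.2 -333.1]
foot back [ 518.6 -334.8] [ 518.5 -333.6]
far end [ 591.  -321.4] [ 588.9 -320.5]
near end [ 510.9 -324.4] [ 511.  -323.5]
```

Call:
apply_moves([
  {"tx": 0,"ty": 0.05,"tz": 0,"rx": 0,"ry": 0,"rz": 0,"claw": 0.085},
  {"tx": 0,"ty": 0.1,"tz": 0,"rx": 0,"ry": 0,"rz": 0,"claw": 0.085},
  {"tx": 0,"ty": 0.15,"tz": 0,"rx": 0,"ry": 0,"rz": 0,"claw": 0.085},
  {"tx": 0,"ty": 0.2,"tz": 0,"rx": 0,"ry": 0,"rz": 0,"claw": 0.085},
  {"tx": 0,"ty": 0.25,"tz": -0.05,"rx": 0,"ry": 0,"rz": 0,"claw": 0.085},
  {"tx": -0.02,"ty": 0.29,"tz": -0.05,"rx": 0,"ry": 0,"rz": 0,"claw": 0.085},
  {"tx": -0.03,"ty": 0.3,"tz": -0.05,"rx": 0,"ry": 0,"rz": 0,"claw": 0.085},
  {"tx": -0.03,"ty": 0.3,"tz": -0.05,"rx": 0,"ry": 0,"rz": 0,"claw": 0.085},
  {"tx": -0.03,"ty": 0.3,"tz": -0.05,"rx": 0,"ry": 0,"rz": 0,"claw": 0.085},
])

```text
clock: 2.25
eef_pos: [399.9, 4.1, 281.5]
tool_rot: [3.141, -0.001, -0.001]
force: [0.5, -0.6, -0.7]
width: 85.0
```

```bash
python3 - <<'E'
from h import *
np.set_printoptions(precision=1,suppress=True)
C=cam("wrist");im=get_image("wrist");np.savez("w2.npz",K=C[0],o=C[1],A=C[2])
cv2.imwrite("pics/w2.png",im[:,:,::-1])
s=read_state();print(s['eef_pos'],s['tool_rot'],C[1])
for nm,lo,hi,z in(("green",(50,120,30),(75,255,255),54),("red",(0,180,120),(4,255,255),119),("yellow",(22,120,100),(32,255,255),9),("cork",(8,60,120),(18,160,255),9)):
    for c in blobs(im,lo,hi)[:2]:
        r=cv2.minAreaRect(c); print(nm,np.array(r[0]),np.array(r[1]),r[2],onz(C,r[0],z)[:2])
E
```

```text
[400.3   3.7 281.6] [ 3.1 -0.  -0. ] [481.3   2.7 423.3]
green [344.9  37.7] [27.9 59.7] 85.42607879638672 [526.6 -24.2]
red [422. 102.] [62. 60.] 90.0 [469.3 -85.6]
red [533.9 316.7] [64.1 50.3] 11.888657569885254 [ 254.5 -222.5]
yellow [308.8  94.1] [80.9 50.6] 66.1135025024414 [473.8  12.3]
cork [63.  98.4] [218.1 107.2] 78.45330810546875 [469.5 293.2]
cork [542.8 172.6] [ 90.7 109.6] 21.447736740112305 [ 381.7 -273.5]
```

View pics/w2.png

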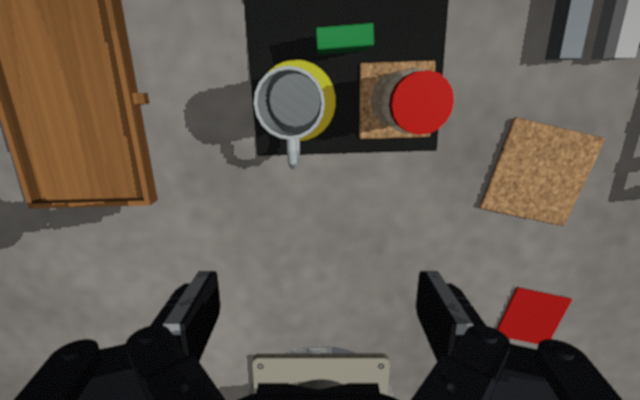

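The wrist view shows the mug rim centre at (290,103), the yellow disc around (298,100), the cork at 359–436 × 61–138, the lid at (422,102) and the spacer at (345,38).

```bash
python3 - <<'E'
from h import *
np.set_printoptions(precision=1,suppress=True)
d=np.load("w2.npz");C=(d['K'],d['o'],d['A'])
im=cv2.imread("pics/w2.png")[:,:,::-1].copy()
print("mug rim",onz(C,(290,103),99)[:2],[onz(C,p,99)[:2] for p in((254.5,103),(325.5,103),(290,67.5),(290,139))])
y=blobs(im,(22,120,60),(32,255,255))[0][:,0]
P=np.array([onz(C,p,9)[:2] for p in y]); h=cv2.convexHull(P.astype(np.float32))[:,0]
# circle fit to points about 45 from an initial centre
c=np.array([468.,28.])
for _ in range(8):
    q=P[abs(np.linalg.norm(P-c,axis=1)-45)<5]; A=np.c_[2*q,np.ones(len(q))]; s=np.linalg.lstsq(A,(q**2).sum(1),rcond=None)[0]; c=s[:2]
print("coaster",c,"r",np.sqrt(s[2]+c@c),len(q))
print("lid",onz(C,(422,102),119)[:2])
print("cork",[onz(C,p,9)[:2] for p in((359,61),(436,60.5),(437,138),(359,138.5))])
for c in blobs(im,(50,60,20),(75,255,255))[:1]:
    a=cv2.approxPolyDP(c,2.5,True)[:,0]; print("green",a.tolist(),[onz(C,p,54)[:2].round(1).tolist() for p in a])
print("mat",[onz(C,p,4)[:2] for p in((247,0),(257,155),(436,150),(448,0))])
E
```

```text
mug rim [467.8  27.2] [array([467.9,  59.1]), array([467.8,  -4.7]), array([497.6,  26.4]), array([435.7,  28. ])]
coaster [466.4  25.9] r 44.07960278383527 168
lid [469.3 -85.6]
cork [array([508.7, -43.6]), array([ 509.1, -128.9]), array([ 424. , -139.2]), array([423.5, -46.8])]
green [[374, 23], [316, 26], [316, 52], [366, 50], [375, 42]] [[539.4, -51.7], [536.8, 3.8], [513.9, 3.8], [515.7, -45.1], [522.8, -53.5]]
mat [array([569.3,  77.3]), array([403.1,  76.2]), array([ 408.8, -141.3]), array([ 569.1, -136.8])]
```

Call:
apply_moves([
  {"tx": 0.04,"ty": 0.0235,"tz": 0,"rx": 0,"ry": 0,"rz": 0,"claw": 0.085},
  {"tx": 0.0675,"ty": 0.0235,"tz": -0.04,"rx": 0,"ry": 0,"rz": 0,"claw": 0.085},
  {"tx": 0.0675,"ty": 0.0235,"tz": -0.08,"rx": 0,"ry": 0,"rz": 0,"claw": 0.085},
  {"tx": 0.0675,"ty": 0.0235,"tz": -0.11,"rx": 0,"ry": 0,"rz": 0,"claw": 0.085},
  {"tx": 0.0675,"ty": 0.0235,"tz": -0.14,"rx": 0,"ry": 0,"rz": 0,"claw": 0.085},
  {"tx": 0.0675,"ty": 0.0235,"tz": -0.17,"rx": 0,"ry": 0,"rz": 0,"claw": 0.085},
  {"tx": 0.0675,"ty": 0.0235,"tz": -0.2,"rx": 0,"ry": 0,"rz": 0,"claw": 0.085},
  {"tx": 0.0675,"ty": 0.0235,"tz": -0.22,"rx": 0,"ry": 0,"rz": 0,"claw": 0.085},
  {"tx": 0.0675,"ty": 0.0235,"tz": -0.2315,"rx": 0,"ry": 0,"rz": 0,"claw": 0.085},
  {"tx": 0.0675,"ty": 0.0235,"tz": -0.2315,"rx": 0,"ry": 0,"rz": 0,"claw": 0.085},
  {"tx": 0.0675,"ty": 0.0235,"tz": -0.2315,"rx": 0,"ry": 0,"rz": 0,"claw": 0.085},
])

```text
clock: 3.4
eef_pos: [467.9, 28.0, 50.2]
tool_rot: [3.141, -0.001, -0.001]
force: [0.9, 0.1, -0.3]
width: 85.1
```

Call:
apply_moves([
  {"tx": 0,"ty": 0,"tz": 0,"rx": 0,"ry": 0,"rz": 0,"claw": 0.055},
  {"tx": 0,"ty": 0,"tz": 0,"rx": 0,"ry": 0,"rz": 0,"claw": 0.055},
  {"tx": 0,"ty": 0,"tz": 0,"rx": 0,"ry": 0,"rz": 0,"claw": 0.055},
  {"tx": 0,"ty": 0,"tz": 0,"rx": 0,"ry": 0,"rz": 0,"claw": 0.055},
  {"tx": 0,"ty": 0,"tz": 0,"rx": 0,"ry": 0,"rz": 0,"claw": 0.055},
  {"tx": 0,"ty": 0,"tz": 0,"rx": 0,"ry": 0,"rz": 0,"claw": 0.055},
  {"tx": 0,"ty": 0,"tz": 0,"rx": 0,"ry": 0,"rz": 0,"claw": 0.055},
  {"tx": 0,"ty": 0,"tz": 0,"rx": 0,"ry": 0,"rz": 0,"claw": 0.055},
])

```text
clock: 4.2
eef_pos: [468.2, 28.8, 51.1]
tool_rot: [-3.141, -0.003, 0.0]
force: [0.6, 0.3, 7.0]
width: 61.6
```

Call:
apply_moves([
  {"tx": 0,"ty": 0,"tz": 0.02,"rx": 0,"ry": 0,"rz": 0,"claw": 0.055},
  {"tx": 0,"ty": 0,"tz": 0.05,"rx": 0,"ry": 0,"rz": 0,"claw": 0.055},
  {"tx": 0,"ty": 0,"tz": 0.09,"rx": 0,"ry": 0,"rz": 0,"claw": 0.055},
  {"tx": 0,"ty": 0.02,"tz": 0.12,"rx": 0,"ry": 0,"rz": 0,"claw": 0.055},
  {"tx": -0.01,"ty": 0.05,"tz": 0.12,"rx": 0,"ry": 0,"rz": 0,"claw": 0.055},
  {"tx": -0.02,"ty": 0.09,"tz": 0.12,"rx": 0,"ry": 0,"rz": 0,"claw": 0.055},
  {"tx": -0.03,"ty": 0.13,"tz": 0.12,"rx": 0,"ry": 0,"rz": 0,"claw": 0.055},
  {"tx": -0.04,"ty": 0.17,"tz": 0.12,"rx": 0,"ry": 0,"rz": 0,"claw": 0.055},
  {"tx": -0.041,"ty": 0.21,"tz": 0.12,"rx": 0,"ry": 0,"rz": 0,"claw": 0.055},
  {"tx": -0.041,"ty": 0.24,"tz": 0.12,"rx": 0,"ry": 0,"rz": 0,"claw": 0.055},
  {"tx": -0.041,"ty": 0.256,"tz": 0.12,"rx": 0,"ry": 0,"rz": 0,"claw": 0.055},
  {"tx": -0.041,"ty": 0.256,"tz": 0.12,"rx": 0,"ry": 0,"rz": 0,"claw": 0.055},
])

```text
clock: 5.4
eef_pos: [425.7, 286.9, 170.0]
tool_rot: [-3.14, -0.001, 0.004]
force: [0.3, -1.2, -2.1]
width: 62.1
```

Call:
apply_moves([
  {"tx": 0,"ty": 0,"tz": 0,"rx": 0,"ry": 0,"rz": 0,"claw": 0.055},
  {"tx": 0,"ty": 0,"tz": -0.03,"rx": 0,"ry": 0,"rz": 0,"claw": 0.055},
  {"tx": 0,"ty": 0,"tz": -0.06,"rx": 0,"ry": 0,"rz": 0,"claw": 0.055},
  {"tx": 0,"ty": 0,"tz": -0.09,"rx": 0,"ry": 0,"rz": 0,"claw": 0.055},
  {"tx": 0,"ty": 0,"tz": -0.105,"rx": 0,"ry": 0,"rz": 0,"claw": 0.055},
  {"tx": 0,"ty": 0,"tz": -0.115,"rx": 0,"ry": 0,"rz": 0,"claw": 0.055},
  {"tx": 0,"ty": 0,"tz": -0.12,"rx": 0,"ry": 0,"rz": 0,"claw": 0.055},
  {"tx": 0,"ty": 0,"tz": -0.12,"rx": 0,"ry": 0,"rz": 0,"claw": 0.055},
])

```text
clock: 6.2
eef_pos: [426.3, 283.8, 49.8]
tool_rot: [3.141, 0.0, -0.001]
force: [0.1, -0.7, -1.8]
width: 61.8
```

Call:
apply_moves([
  {"tx": 0,"ty": 0,"tz": -0.001,"rx": 0,"ry": 0,"rz": 0,"claw": 0.055},
  {"tx": 0,"ty": 0,"tz": -0.002,"rx": 0,"ry": 0,"rz": 0,"claw": 0.055},
  {"tx": 0,"ty": 0,"tz": -0.003,"rx": 0,"ry": 0,"rz": 0,"claw": 0.055},
  {"tx": 0,"ty": 0,"tz": -0.003,"rx": 0,"ry": 0,"rz": 0,"claw": 0.055},
])

```text
clock: 6.6
eef_pos: [426.5, 285.1, 48.1]
tool_rot: [-3.141, -0.002, 0.001]
force: [-1.1, -1.1, 7.0]
width: 61.9
```

Call:
apply_moves([
  {"tx": 0,"ty": 0,"tz": 0,"rx": 0,"ry": 0,"rz": 0,"claw": 0.085},
  {"tx": 0,"ty": 0,"tz": 0,"rx": 0,"ry": 0,"rz": 0,"claw": 0.085},
  {"tx": 0,"ty": 0,"tz": 0,"rx": 0,"ry": 0,"rz": 0,"claw": 0.085},
  {"tx": 0,"ty": 0,"tz": 0,"rx": 0,"ry": 0,"rz": 0,"claw": 0.085},
  {"tx": 0,"ty": 0,"tz": 0,"rx": 0,"ry": 0,"rz": 0,"claw": 0.085},
  {"tx": 0,"ty": 0,"tz": 0.03,"rx": 0,"ry": 0,"rz": 0,"claw": 0.085},
  {"tx": 0,"ty": 0,"tz": 0.07,"rx": 0,"ry": 0,"rz": 0,"claw": 0.085},
  {"tx": 0,"ty": 0,"tz": 0.12,"rx": 0,"ry": 0,"rz": 0,"claw": 0.085},
  {"tx": 0,"ty": -0.03,"tz": 0.15,"rx": 0,"ry": 0,"rz": 0,"claw": 0.085},
  {"tx": 0.01,"ty": -0.07,"tz": 0.16,"rx": 0,"ry": 0,"rz": 0,"claw": 0.085},
  {"tx": 0.03,"ty": -0.12,"tz": 0.16,"rx": 0,"ry": 0,"rz": 0,"claw": 0.085},
  {"tx": 0.042,"ty": -0.17,"tz": 0.16,"rx": 0,"ry": 0,"rz": 0,"claw": 0.085},
])

```text
clock: 7.8
eef_pos: [468.0, 118.8, 207.7]
tool_rot: [-3.141, -0.003, 0.002]
force: [0.8, -1.4, -0.4]
width: 85.0
```

Call:
apply_moves([
  {"tx": 0,"ty": -0.05,"tz": 0,"rx": 0,"ry": 0,"rz": 0,"claw": 0.085},
  {"tx": 0,"ty": -0.1,"tz": 0,"rx": 0,"ry": 0,"rz": 0,"claw": 0.085},
  {"tx": 0,"ty": -0.14,"tz": 0,"rx": 0,"ry": 0,"rz": 0,"claw": 0.085},
  {"tx": 0,"ty": -0.17,"tz": 0,"rx": 0,"ry": 0,"rz": 0,"claw": 0.085},
  {"tx": 0,"ty": -0.19,"tz": 0,"rx": 0,"ry": 0,"rz": 0,"claw": 0.085},
  {"tx": 0,"ty": -0.199,"tz": 0,"rx": 0,"ry": 0,"rz": 0,"claw": 0.085},
  {"tx": 0,"ty": -0.199,"tz": 0,"rx": 0,"ry": 0,"rz": 0,"claw": 0.085},
  {"tx": 0,"ty": -0.199,"tz": 0,"rx": 0,"ry": 0,"rz": 0,"claw": 0.085},
])

```text
clock: 8.6
eef_pos: [466.8, -77.9, 206.8]
tool_rot: [-3.141, 0.0, 0.002]
force: [1.6, -0.1, 0.3]
width: 84.8
```

```bash
python3 - <<'E'
from h import *
np.set_printoptions(precision=1,suppress=True)
print(read_state()['eef_pos'])
C=cam("wrist");im=get_image("wrist")
print(read_state()['eef_pos'])
cv2.imwrite("pics/w3.png",im[:,:,::-1])
for nm,lo,hi,z in(("green",(50,60,20),(75,255,255),54),("red",(0,180,80),(4,255,255),119),("yellow",(22,120,60),(32,255,255),9)):
    for c in blobs(im,lo,hi)[:1]:
        r=cv2.minAreaRect(c); e=cv2.boundingRect(c); a=cv2.approxPolyDP(c,3,True)[:,0]
        print(nm,r[0],e,onz(C,r[0],z)[:2],"poly",[onz(C,p,z)[:2].round(0).tolist() for p in a][:8])
E
```

```text
[466.8 -77.9 206.8]
[466.8 -77.6 206.8]
green (252.93359375, 111.4920883178711) (215, 96, 76, 32) [529. -26.] poly [[540.0, -56.0], [537.0, 3.0], [519.0, 4.0], [516.0, -10.0], [520.0, -50.0], [525.0, -56.0]]
red (328.0, 202.5) (292, 167, 73, 72) [471.8 -86.5] poly [[497.0, -85.0], [486.0, -66.0], [475.0, -61.0], [462.0, -61.0], [447.0, -75.0], [445.0, -93.0], [458.0, -110.0], [473.0, -112.0]]
yellow (212.0, 171.0) (167, 127, 91, 89) [468.3  26.6] poly [[508.0, 45.0], [497.0, 60.0], [483.0, 69.0], [465.0, 72.0], [447.0, 68.0], [424.0, 43.0], [421.0, 19.0], [426.0, 6.0]]
```

View pics/w3.png

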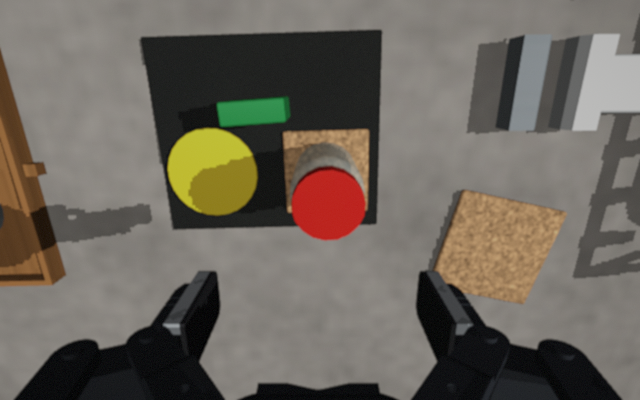

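The yellow coaster is full at (212,171). The lid is at (328,203), the spacer at (253,111), and nothing has been disturbed.

Call:
apply_moves([
  {"tx": 0.0037,"ty": -0.0077,"tz": -0.03,"rx": 0,"ry": 0,"rz": 0,"claw": 0.085},
  {"tx": 0.0037,"ty": -0.0077,"tz": -0.06,"rx": 0,"ry": 0,"rz": 0,"claw": 0.085},
  {"tx": 0.0037,"ty": -0.0077,"tz": -0.09,"rx": 0,"ry": 0,"rz": 0,"claw": 0.085},
  {"tx": 0.0037,"ty": -0.0077,"tz": -0.115,"rx": 0,"ry": 0,"rz": 0,"claw": 0.085},
  {"tx": 0.0037,"ty": -0.0077,"tz": -0.137,"rx": 0,"ry": 0,"rz": 0,"claw": 0.085},
  {"tx": 0.0037,"ty": -0.0077,"tz": -0.137,"rx": 0,"ry": 0,"rz": 0,"claw": 0.085},
  {"tx": 0.0037,"ty": -0.0077,"tz": -0.137,"rx": 0,"ry": 0,"rz": 0,"claw": 0.085},
])

```text
clock: 9.35
eef_pos: [470.6, -85.7, 70.0]
tool_rot: [-3.141, 0.0, 0.002]
force: [0.3, 0.9, 1.4]
width: 84.8
```

Call:
apply_moves([
  {"tx": 0,"ty": 0,"tz": 0,"rx": 0,"ry": 0,"rz": 0,"claw": 0.05},
  {"tx": 0,"ty": 0,"tz": 0,"rx": 0,"ry": 0,"rz": 0,"claw": 0.05},
  {"tx": 0,"ty": 0,"tz": 0,"rx": 0,"ry": 0,"rz": 0,"claw": 0.05},
  {"tx": 0,"ty": 0,"tz": 0,"rx": 0,"ry": 0,"rz": 0,"claw": 0.05},
  {"tx": 0,"ty": 0,"tz": 0,"rx": 0,"ry": 0,"rz": 0,"claw": 0.05},
  {"tx": 0,"ty": 0,"tz": 0,"rx": 0,"ry": 0,"rz": 0,"claw": 0.05},
  {"tx": 0,"ty": 0,"tz": 0,"rx": 0,"ry": 0,"rz": 0,"claw": 0.05},
  {"tx": 0,"ty": 0,"tz": 0,"rx": 0,"ry": 0,"rz": 0,"claw": 0.05},
])

```text
clock: 10.15
eef_pos: [471.7, -86.5, 71.7]
tool_rot: [3.142, -0.003, 0.001]
force: [-0.1, 1.2, 9.3]
width: 57.1
```

Call:
apply_moves([
  {"tx": 0,"ty": 0,"tz": 0.02,"rx": 0,"ry": 0,"rz": 0,"claw": 0.05},
  {"tx": 0,"ty": 0,"tz": 0.05,"rx": 0,"ry": 0,"rz": 0,"claw": 0.05},
  {"tx": 0,"ty": 0,"tz": 0.09,"rx": 0,"ry": 0,"rz": 0,"claw": 0.05},
  {"tx": 0,"ty": 0.02,"tz": 0.12,"rx": 0,"ry": 0,"rz": 0,"claw": 0.05},
  {"tx": 0.01,"ty": 0.05,"tz": 0.12,"rx": 0,"ry": 0,"rz": 0,"claw": 0.05},
  {"tx": 0.02,"ty": 0.09,"tz": 0.12,"rx": 0,"ry": 0,"rz": 0,"claw": 0.05},
  {"tx": 0.03,"ty": 0.13,"tz": 0.12,"rx": 0,"ry": 0,"rz": 0,"claw": 0.05},
  {"tx": 0.04,"ty": 0.17,"tz": 0.12,"rx": 0,"ry": 0,"rz": 0,"claw": 0.05},
  {"tx": 0.057,"ty": 0.21,"tz": 0.12,"rx": 0,"ry": 0,"rz": 0,"claw": 0.05},
  {"tx": 0.057,"ty": 0.24,"tz": 0.12,"rx": 0,"ry": 0,"rz": 0,"claw": 0.05},
  {"tx": 0.057,"ty": 0.25,"tz": 0.12,"rx": 0,"ry": 0,"rz": 0,"claw": 0.05},
  {"tx": 0.057,"ty": 0.25,"tz": 0.12,"rx": 0,"ry": 0,"rz": 0,"claw": 0.05},
])

```text
clock: 11.35
eef_pos: [526.7, 165.0, 190.1]
tool_rot: [-3.141, 0.0, 0.004]
force: [0.6, -0.1, -2.9]
width: 57.2
```

Call:
apply_moves([
  {"tx": 0,"ty": 0.03,"tz": 0,"rx": 0,"ry": 0,"rz": 0,"claw": 0.05},
  {"tx": 0,"ty": 0.07,"tz": 0,"rx": 0,"ry": 0,"rz": 0,"claw": 0.05},
  {"tx": 0,"ty": 0.1,"tz": 0,"rx": 0,"ry": 0,"rz": 0,"claw": 0.05},
  {"tx": 0,"ty": 0.124,"tz": 0,"rx": 0,"ry": 0,"rz": 0,"claw": 0.05},
  {"tx": 0,"ty": 0.124,"tz": 0,"rx": 0,"ry": 0,"rz": 0,"claw": 0.05},
  {"tx": 0,"ty": 0.124,"tz": -0.03,"rx": 0,"ry": 0,"rz": 0,"claw": 0.05},
  {"tx": 0,"ty": 0.124,"tz": -0.06,"rx": 0,"ry": 0,"rz": 0,"claw": 0.05},
  {"tx": 0,"ty": 0.124,"tz": -0.09,"rx": 0,"ry": 0,"rz": 0,"claw": 0.05},
  {"tx": 0,"ty": 0.124,"tz": -0.11,"rx": 0,"ry": 0,"rz": 0,"claw": 0.05},
  {"tx": 0,"ty": 0.124,"tz": -0.118,"rx": 0,"ry": 0,"rz": 0,"claw": 0.05},
  {"tx": 0,"ty": 0.124,"tz": -0.118,"rx": 0,"ry": 0,"rz": 0,"claw": 0.05},
])

```text
clock: 12.45
eef_pos: [527.3, 284.7, 71.1]
tool_rot: [3.139, 0.002, -0.002]
force: [-0.1, -0.1, -2.6]
width: 57.2
```

Call:
apply_moves([
  {"tx": 0,"ty": 0,"tz": -0.002,"rx": 0,"ry": 0,"rz": 0,"claw": 0.05},
  {"tx": 0,"ty": 0,"tz": -0.003,"rx": 0,"ry": 0,"rz": 0,"claw": 0.05},
  {"tx": 0,"ty": 0,"tz": -0.004,"rx": 0,"ry": 0,"rz": 0,"claw": 0.05},
  {"tx": 0,"ty": 0,"tz": -0.005,"rx": 0,"ry": 0,"rz": 0,"claw": 0.05},
  {"tx": 0,"ty": 0,"tz": -0.005,"rx": 0,"ry": 0,"rz": 0,"claw": 0.05},
])

```text
clock: 12.95
eef_pos: [528.5, 287.5, 68.8]
tool_rot: [-3.141, -0.003, 0.0]
force: [-1.4, -1.2, 6.8]
width: 57.4
```

Call:
apply_moves([
  {"tx": 0,"ty": 0,"tz": 0,"rx": 0,"ry": 0,"rz": 0,"claw": 0.085},
  {"tx": 0,"ty": 0,"tz": 0,"rx": 0,"ry": 0,"rz": 0,"claw": 0.085},
  {"tx": 0,"ty": 0,"tz": 0,"rx": 0,"ry": 0,"rz": 0,"claw": 0.085},
  {"tx": 0,"ty": 0,"tz": 0,"rx": 0,"ry": 0,"rz": 0,"claw": 0.085},
  {"tx": 0,"ty": 0,"tz": 0,"rx": 0,"ry": 0,"rz": 0,"claw": 0.085},
  {"tx": 0,"ty": 0,"tz": 0.03,"rx": 0,"ry": 0,"rz": 0,"claw": 0.085},
  {"tx": 0,"ty": 0,"tz": 0.07,"rx": 0,"ry": 0,"rz": 0,"claw": 0.085},
  {"tx": 0,"ty": 0,"tz": 0.12,"rx": 0,"ry": 0,"rz": 0,"claw": 0.085},
  {"tx": 0,"ty": -0.03,"tz": 0.16,"rx": 0,"ry": 0,"rz": 0,"claw": 0.085},
  {"tx": 0,"ty": -0.07,"tz": 0.18,"rx": 0,"ry": 0,"rz": 0,"claw": 0.085},
  {"tx": 0,"ty": -0.1,"tz": 0.18,"rx": 0,"ry": 0,"rz": 0,"claw": 0.085},
  {"tx": 0,"ty": -0.1,"tz": 0.18,"rx": 0,"ry": 0,"rz": 0,"claw": 0.085},
])

```text
clock: 14.15
eef_pos: [528.3, 181.2, 247.8]
tool_rot: [3.138, -0.002, -0.007]
force: [0.2, 0.4, 0.6]
width: 85.1
```

```bash
python3 -c "
from cell import *
s=read_state();print(s['qpos'].round(2),s['eef_pos'],s['tool_rot'])"
```

```text
[-0.32  0.48 -0.09  1.76  0.06  0.91 -2.01] [528.28708729 181.18455201 247.80247943] [ 3.13827503e+00 -1.50076157e-03 -6.93603601e-03]
```

Call:
apply_moves([
  {"tx": 0,"ty": -0.02,"tz": 0,"rx": 0,"ry": 0,"rz": 1.6,"claw": 0.085},
  {"tx": 0,"ty": -0.04,"tz": 0,"rx": 0,"ry": 0,"rz": 3.2,"claw": 0.085},
  {"tx": 0,"ty": -0.06,"tz": 0,"rx": 0,"ry": 0,"rz": 4.8,"claw": 0.085},
  {"tx": 0,"ty": -0.08,"tz": 0,"rx": 0,"ry": 0,"rz": 6.4,"claw": 0.085},
  {"tx": 0,"ty": -0.1,"tz": 0,"rx": 0,"ry": 0,"rz": 8,"claw": 0.085},
  {"tx": 0,"ty": -0.12,"tz": 0,"rx": 0,"ry": 0,"rz": 9.6,"claw": 0.085},
  {"tx": 0,"ty": -0.14,"tz": 0,"rx": 0,"ry": 0,"rz": 11.2,"claw": 0.085},
  {"tx": 0,"ty": -0.16,"tz": 0,"rx": 0,"ry": 0,"rz": 12.8,"claw": 0.085},
  {"tx": 0,"ty": -0.18,"tz": 0,"rx": 0,"ry": 0,"rz": 14.4,"claw": 0.085},
  {"tx": 0.001,"ty": -0.205,"tz": 0,"rx": 0,"ry": 0,"rz": 16,"claw": 0.085},
  {"tx": 0.001,"ty": -0.205,"tz": -0.02,"rx": 0,"ry": 0,"rz": 17.6,"claw": 0.085},
  {"tx": 0.001,"ty": -0.205,"tz": -0.03,"rx": 0,"ry": 0,"rz": 18.6,"claw": 0.085},
])

```text
clock: 15.35
eef_pos: [528.0, -18.4, 215.5]
tool_rot: [-3.14, -0.001, 1.627]
force: [-0.1, 0.5, 0.3]
width: 85.1
```

Call:
apply_moves([
  {"tx": 0,"ty": 0,"tz": 0,"rx": 0,"ry": 0,"rz": 0,"claw": 0.085},
  {"tx": 0,"ty": 0,"tz": 0,"rx": 0,"ry": 0,"rz": 0,"claw": 0.085},
])

```text
clock: 15.55
eef_pos: [528.6, -17.3, 216.7]
tool_rot: [-3.141, -0.001, 1.622]
force: [0.7, 0.4, -0.0]
width: 84.9
```

```bash
python3 - <<'E'
from h import *
np.set_printoptions(precision=1,suppress=True)
s=read_state();print(s['eef_pos'],s['tool_rot'])
C=cam("wrist");im=get_image("wrist"); T=cam("top")
t=get_image("top")
cv2.imwrite("pics/w4.png",np.vstack([im[:,:,::-1][:300],cv2.resize(t[140:260,160:380],(550,300))[:,:,::-1] if 0 else cv2.copyMakeBorder(cv2.resize(t[140:260,160:380],(550,300))[:,:,::-1],0,0,0,90,cv2.BORDER_CONSTANT)]))
for n,i,c in(("wrist",im,C),):
    for b in blobs(i,(50,60,20),(75,255,255))[:1]:
        a=cv2.approxPolyDP(b,3,True)[:,0]; r=cv2.minAreaRect(b)
        print(n,r,[(p.tolist(),onz(c,p,54)[:2].round(1).tolist(),onz(c,p,4)[:2].round(1).tolist()) for p in a])
E
```

```text
[528.6 -17.3 216.7] [-3.1 -0.   1.6]
wrist ((318.0, 182.0), (24.0, 70.0), 0.0) [([325, 148], [532.4, 12.9], [533.8, 4.7]), ([309, 148], [518.4, 12.2], [517.5, 3.9]), ([306, 153], [515.9, 7.7], [514.6, -1.4]), ([309, 217], [521.1, -52.6], [520.7, -71.5]), ([330, 215], [540.7, -49.6], [543.5, -68.0]), ([330, 164], [537.7, -1.1], [540.0, -11.7])]
```

View pics/w4.png

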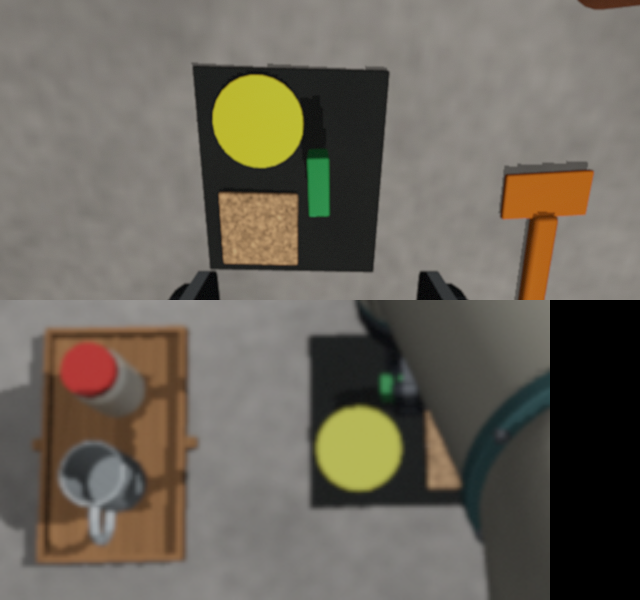

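Jar and mug stand in the tray, and the spacer at (318,187) sits square between the jaws in the wrist view. Going down for it.

Call:
apply_moves([
  {"tx": 0.0006,"ty": -0.0065,"tz": -0.03,"rx": 0,"ry": 0,"rz": 0,"claw": 0.085},
  {"tx": 0.0006,"ty": -0.0065,"tz": -0.07,"rx": 0,"ry": 0,"rz": 0,"claw": 0.085},
  {"tx": 0.0006,"ty": -0.0065,"tz": -0.11,"rx": 0,"ry": 0,"rz": 0,"claw": 0.085},
  {"tx": 0.0006,"ty": -0.0065,"tz": -0.14,"rx": 0,"ry": 0,"rz": 0,"claw": 0.085},
  {"tx": 0.0006,"ty": -0.0065,"tz": -0.165,"rx": 0,"ry": 0,"rz": 0,"claw": 0.085},
  {"tx": 0.0006,"ty": -0.0065,"tz": -0.1825,"rx": 0,"ry": 0,"rz": 0,"claw": 0.085},
  {"tx": 0.0006,"ty": -0.0065,"tz": -0.1825,"rx": 0,"ry": 0,"rz": 0,"claw": 0.085},
  {"tx": 0.0006,"ty": -0.0065,"tz": -0.1825,"rx": 0,"ry": 0,"rz": 0,"claw": 0.085},
])

```text
clock: 16.45
eef_pos: [529.7, -24.0, 34.9]
tool_rot: [3.141, 0.0, 1.624]
force: [0.4, -0.2, 1.0]
width: 84.5
```

Call:
apply_moves([
  {"tx": 0,"ty": 0,"tz": 0,"rx": 0,"ry": 0,"rz": 0,"claw": 0.01},
  {"tx": 0,"ty": 0,"tz": 0,"rx": 0,"ry": 0,"rz": 0,"claw": 0.01},
  {"tx": 0,"ty": 0,"tz": 0,"rx": 0,"ry": 0,"rz": 0,"claw": 0.01},
  {"tx": 0,"ty": 0,"tz": 0,"rx": 0,"ry": 0,"rz": 0,"claw": 0.01},
  {"tx": 0,"ty": 0,"tz": 0,"rx": 0,"ry": 0,"rz": 0,"claw": 0.01},
  {"tx": 0,"ty": 0,"tz": 0,"rx": 0,"ry": 0,"rz": 0,"claw": 0.01},
  {"tx": 0,"ty": 0,"tz": 0,"rx": 0,"ry": 0,"rz": 0,"claw": 0.01},
  {"tx": 0,"ty": 0,"tz": 0,"rx": 0,"ry": 0,"rz": 0,"claw": 0.01},
  {"tx": 0,"ty": 0,"tz": 0,"rx": 0,"ry": 0,"rz": 0,"claw": 0.01},
  {"tx": 0,"ty": 0,"tz": 0,"rx": 0,"ry": 0,"rz": 0,"claw": 0.01},
])

```text
clock: 17.45
eef_pos: [529.5, -24.5, 34.9]
tool_rot: [3.141, 0.0, 1.624]
force: [-0.8, -0.1, 6.1]
width: 19.1
```

Call:
apply_moves([
  {"tx": 0,"ty": 0,"tz": 0.03,"rx": 0,"ry": 0,"rz": 0,"claw": 0.01},
  {"tx": 0,"ty": 0,"tz": 0.07,"rx": 0,"ry": 0,"rz": 0,"claw": 0.01},
  {"tx": 0,"ty": -0.03,"tz": 0.1,"rx": 0,"ry": 0,"rz": -1.6,"claw": 0.01},
  {"tx": 0,"ty": -0.06,"tz": 0.12,"rx": 0,"ry": 0,"rz": -3.2,"claw": 0.01},
  {"tx": 0,"ty": -0.09,"tz": 0.12,"rx": 0,"ry": 0,"rz": -4.8,"claw": 0.01},
  {"tx": 0,"ty": -0.12,"tz": 0.12,"rx": 0,"ry": 0,"rz": -6.4,"claw": 0.01},
  {"tx": 0,"ty": -0.15,"tz": 0.12,"rx": 0,"ry": 0,"rz": -8,"claw": 0.01},
  {"tx": 0,"ty": -0.18,"tz": 0.12,"rx": 0,"ry": 0,"rz": -9.6,"claw": 0.01},
  {"tx": 0,"ty": -0.21,"tz": 0.12,"rx": 0,"ry": 0,"rz": -11.2,"claw": 0.01},
  {"tx": 0.01,"ty": -0.24,"tz": 0.12,"rx": 0,"ry": 0,"rz": -12.8,"claw": 0.01},
  {"tx": 0.01,"ty": -0.25,"tz": 0.12,"rx": 0,"ry": 0,"rz": -14.4,"claw": 0.01},
  {"tx": 0.01,"ty": -0.25,"tz": 0.12,"rx": 0,"ry": 0,"rz": -14.4,"claw": 0.01},
])

```text
clock: 18.65
eef_pos: [538.3, -276.7, 153.9]
tool_rot: [3.141, 0.001, 0.363]
force: [0.7, 0.3, -0.4]
width: 18.5
```

Call:
apply_moves([
  {"tx": 0.006,"ty": -0.01,"tz": 0,"rx": 0,"ry": 0,"rz": -1.6,"claw": 0.01},
  {"tx": 0.01,"ty": -0.02,"tz": 0,"rx": 0,"ry": 0,"rz": -3.2,"claw": 0.01},
  {"tx": 0.01,"ty": -0.02,"tz": 0,"rx": 0,"ry": 0,"rz": -4.2,"claw": 0.01},
  {"tx": 0.01,"ty": -0.02,"tz": 0,"rx": 0,"ry": 0,"rz": -4.2,"claw": 0.01},
  {"tx": 0.01,"ty": -0.02,"tz": 0,"rx": 0,"ry": 0,"rz": -4.2,"claw": 0.01},
])

```text
clock: 19.15
eef_pos: [548.9, -292.8, 154.1]
tool_rot: [-3.14, 0.001, 0.006]
force: [0.1, 1.1, -1.3]
width: 18.8
```

```bash
python3 - <<'E'
from h import *
np.set_printoptions(precision=3,suppress=True)
s=read_state();print(s['eef_pos'],s['tool_rot'],s['force'],s['width'])
C=cam("wrist");im=get_image("wrist"); np.savez("w5.npz",K=C[0],o=C[1],A=C[2])
cv2.imwrite("pics/w5.png",im[:,:,::-1])
E
```

```text
[ 548.939 -292.794  154.081] [-3.14   0.001  0.006] [ 0.138  1.079 -1.263] 18.847691392925704
```

View pics/w5.png

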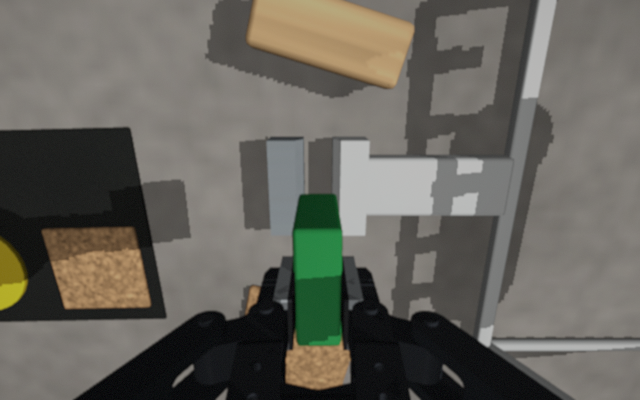

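The spacer is held upright: top edge at row 228, cols 294–341, and bottom far edge near row 195, cols 301–335. The gap lies between the stop (268–304) and the foot (334–368).

```bash
python3 - <<'E'
from h import *
np.set_printoptions(precision=1,suppress=True)
d=np.load("w5.npz");C=(d['K'],d['o'],d['A'])
im=cv2.imread("pics/w5.png");g=cv2.cvtColor(im,cv2.COLOR_BGR2GRAY).astype(float)
for r in(145,185):
    G=np.gradient(cv2.GaussianBlur(g,(3,3),0)[r]); k=[c for c in range(240,380) if abs(G[c])>6 and abs(G[c])>=max(abs(G[c-2:c+3]))]
    print(r,[(c,round(G[c]),onz(C,(c,r),26)[1].round(1)) for c in k])
m=cv2.inRange(cv2.cvtColor(im,cv2.COLOR_BGR2HSV),(50,60,20),(75,255,255))
for r in range(190,260,5):
    c=np.where(m[r])[0]
    if len(c): print(r,c.min(),c.max(),"z124",onz(C,(c.min(),r),124)[:2],onz(C,(c.max(),r),124)[:2],"z174",onz(C,(c.min(),r),174)[:2],onz(C,(c.max(),r),174)[:2])
rr=np.where(m[:,317])[0];print(rr.min(),rr.max(),onz(C,(317,rr.min()),124)[:2],onz(C,(317,227),174)[:2],onz(C,(317,rr.max()),174)[:2])
c=np.where(m[250])[0]
G=np.gradient(g[:,290]);print([(r,onz(C,(290,r),26)[0].round(1)) for r in range(120,250) if abs(G[r])>6])
G=np.gradient(g[:,352]);print([(r,onz(C,(352,r),26)[0].round(1)) for r in range(120,250) if abs(G[r])>9])
E
```

```text
145 [(266, 16, np.float64(-253.8)), (308, -16, np.float64(-286.4)), (333, 10, np.float64(-305.9)), (340, 27, np.float64(-311.3)), (369, -18, np.float64(-333.8))]
185 [(242, -17, np.float64(-233.1)), (268, 16, np.float64(-254.0)), (308, -16, np.float64(-286.3)), (332, 9, np.float64(-305.7)), (340, 24, np.float64(-312.1))]
195 301 335 z124 [ 577.2 -285.4] [ 577.3 -303.1] z174 [ 592.7 -287.9] [ 592.8 -300.4]
200 299 336 z124 [ 574.5 -284.4] [ 574.6 -303.6] z174 [ 590.8 -287.1] [ 590.9 -300.8]
205 298 337 z124 [ 571.7 -283.8] [ 571.9 -304.2] z174 [ 588.8 -286.7] [ 588.9 -301.2]
210 297 337 z124 [ 569.  -283.2] [ 569.1 -304.3] z174 [ 586.9 -286.3] [ 586.9 -301.3]
215 296 338 z124 [ 566.1 -282.7] [ 566.3 -304.9] z174 [ 584.9 -285.9] [ 585.  -301.7]
220 295 339 z124 [ 563.3 -282.1] [ 563.4 -305.5] z174 [ 582.9 -285.5] [ 583.  -302.1]
225 294 340 z124 [ 560.4 -281.5] [ 560.6 -306.1] z174 [ 580.8 -285.1] [ 580.9 -302.5]
230 293 341 z124 [ 557.5 -280.9] [ 557.7 -306.7] z174 [ 578.8 -284.7] [ 578.9 -303. ]
235 293 341 z124 [ 554.6 -280.9] [ 554.8 -306.8] z174 [ 576.7 -284.7] [ 576.8 -303. ]
240 293 342 z124 [ 551.7 -280.8] [ 551.8 -307.4] z174 [ 574.6 -284.6] [ 574.7 -303.5]
245 293 341 z124 [ 548.7 -280.8] [ 548.8 -306.9] z174 [ 572.5 -284.6] [ 572.6 -303.1]
250 293 341 z124 [ 545.7 -280.7] [ 545.8 -307. ] z174 [ 570.4 -284.6] [ 570.5 -303.2]
255 21 341 z124 [ 541.8 -130.8] [ 542.8 -307.1] z174 [ 567.6 -178.3] [ 568.3 -303.3]
194 344 [ 577.8 -293.7] [ 580.1 -293.8] [ 525.8 -294.1]
[(135, np.float64(595.1)), (136, np.float64(594.4)), (137, np.float64(593.6)), (139, np.float64(592.1)), (140, np.float64(591.3)), (141, np.float64(590.5)), (142, np.float64(589.8))]
[(135, np.float64(595.4)), (136, np.float64(594.6)), (137, np.float64(593.9)), (139, np.float64(592.3)), (140, np.float64(591.6)), (141, np.float64(590.8)), (235, np.float64(511.6)), (236, np.float64(510.7))]
```

Call:
apply_moves([
  {"tx": 0.002,"ty": 0,"tz": -0.03,"rx": 0,"ry": 0,"rz": 0,"claw": 0.01},
  {"tx": 0.002,"ty": 0,"tz": -0.06,"rx": 0,"ry": 0,"rz": 0,"claw": 0.01},
  {"tx": 0.002,"ty": 0,"tz": -0.08,"rx": 0,"ry": 0,"rz": 0,"claw": 0.01},
  {"tx": 0.002,"ty": 0,"tz": -0.09,"rx": 0,"ry": 0,"rz": 0,"claw": 0.01},
  {"tx": 0.002,"ty": 0,"tz": -0.095,"rx": 0,"ry": 0,"rz": 0,"claw": 0.01},
  {"tx": 0.002,"ty": 0,"tz": -0.099,"rx": 0,"ry": 0,"rz": 0,"claw": 0.01},
  {"tx": 0.002,"ty": 0,"tz": -0.102,"rx": 0,"ry": 0,"rz": 0,"claw": 0.01},
  {"tx": 0.002,"ty": 0,"tz": -0.105,"rx": 0,"ry": 0,"rz": 0,"claw": 0.01},
  {"tx": 0.002,"ty": 0,"tz": -0.108,"rx": 0,"ry": 0,"rz": 0,"claw": 0.01},
  {"tx": 0.002,"ty": 0,"tz": -0.108,"rx": 0,"ry": 0,"rz": 0,"claw": 0.01},
])

```text
clock: 20.2
eef_pos: [551.0, -294.3, 46.2]
tool_rot: [-3.142, 0.0, 0.001]
force: [-0.1, -0.1, -0.5]
width: 19.0
```

Bottom is at about 15 mm, past the bevel, with no side force.

Call:
apply_moves([
  {"tx": 0,"ty": 0,"tz": -0.003,"rx": 0,"ry": 0,"rz": 0,"claw": 0.01},
  {"tx": 0,"ty": 0,"tz": -0.006,"rx": 0,"ry": 0,"rz": 0,"claw": 0.01},
  {"tx": 0,"ty": 0,"tz": -0.009,"rx": 0,"ry": 0,"rz": 0,"claw": 0.01},
  {"tx": 0,"ty": 0,"tz": -0.011,"rx": 0,"ry": 0,"rz": 0,"claw": 0.01},
  {"tx": 0,"ty": 0,"tz": -0.013,"rx": 0,"ry": 0,"rz": 0,"claw": 0.01},
  {"tx": 0,"ty": 0,"tz": -0.0145,"rx": 0,"ry": 0,"rz": 0,"claw": 0.01},
  {"tx": 0,"ty": 0,"tz": -0.0145,"rx": 0,"ry": 0,"rz": 0,"claw": 0.01},
])

```text
clock: 20.9
eef_pos: [550.9, -294.4, 31.6]
tool_rot: [-3.142, 0.0, 0.001]
force: [-0.3, -0.2, -0.8]
width: 18.4
```

Call:
apply_moves([
  {"tx": 0,"ty": 0,"tz": -0.001,"rx": 0,"ry": 0,"rz": 0,"claw": 0.01},
  {"tx": 0,"ty": 0,"tz": -0.0015,"rx": 0,"ry": 0,"rz": 0,"claw": 0.01},
  {"tx": 0,"ty": 0,"tz": -0.002,"rx": 0,"ry": 0,"rz": 0,"claw": 0.01},
  {"tx": 0,"ty": 0,"tz": -0.002,"rx": 0,"ry": 0,"rz": 0,"claw": 0.01},
])

```text
clock: 21.3
eef_pos: [551.1, -294.4, 31.0]
tool_rot: [3.141, -0.0, 0.0]
force: [-2.2, 1.8, 7.5]
width: 19.0
```

Call:
apply_moves([
  {"tx": 0,"ty": 0,"tz": 0,"rx": 0,"ry": 0,"rz": 0,"claw": 0.045},
  {"tx": 0,"ty": 0,"tz": 0,"rx": 0,"ry": 0,"rz": 0,"claw": 0.045},
  {"tx": 0,"ty": 0,"tz": 0,"rx": 0,"ry": 0,"rz": 0,"claw": 0.045},
  {"tx": 0,"ty": 0,"tz": 0,"rx": 0,"ry": 0,"rz": 0,"claw": 0.045},
  {"tx": 0,"ty": 0,"tz": 0,"rx": 0,"ry": 0,"rz": 0,"claw": 0.045},
  {"tx": 0,"ty": 0,"tz": 0.02,"rx": 0,"ry": 0,"rz": 0,"claw": 0.045},
  {"tx": 0,"ty": 0,"tz": 0.05,"rx": 0,"ry": 0,"rz": 0,"claw": 0.0},
  {"tx": 0,"ty": 0,"tz": 0.05,"rx": 0,"ry": 0,"rz": 0,"claw": 0.0},
  {"tx": 0,"ty": 0,"tz": 0.05,"rx": 0,"ry": 0,"rz": 0,"claw": 0.0},
  {"tx": 0,"ty": 0,"tz": 0.05,"rx": 0,"ry": 0,"rz": 0,"claw": 0.0},
  {"tx": 0,"ty": 0,"tz": 0.05,"rx": 0,"ry": 0,"rz": 0,"claw": 0.0},
  {"tx": 0,"ty": 0,"tz": 0.05,"rx": 0,"ry": 0,"rz": 0,"claw": 0.0},
])

```text
clock: 22.5
eef_pos: [550.5, -294.1, 78.9]
tool_rot: [-3.141, 0.001, 0.001]
force: [0.0, 0.7, 0.1]
width: 0.0
```

Call:
apply_moves([
  {"tx": 0,"ty": 0,"tz": -0.015,"rx": 0,"ry": 0,"rz": 0,"claw": 0.0},
  {"tx": 0,"ty": 0,"tz": -0.022,"rx": 0,"ry": 0,"rz": 0,"claw": 0.0},
  {"tx": 0,"ty": 0,"tz": -0.025,"rx": 0,"ry": 0,"rz": 0,"claw": 0.0},
  {"tx": 0,"ty": 0,"tz": -0.027,"rx": 0,"ry": 0,"rz": 0,"claw": 0.0},
  {"tx": 0,"ty": 0,"tz": -0.029,"rx": 0,"ry": 0,"rz": 0,"claw": 0.0},
  {"tx": 0,"ty": 0,"tz": -0.03,"rx": 0,"ry": 0,"rz": 0,"claw": 0.0},
  {"tx": 0,"ty": 0,"tz": -0.03,"rx": 0,"ry": 0,"rz": 0,"claw": 0.0},
])

```text
clock: 23.2
eef_pos: [551.3, -294.5, 50.2]
tool_rot: [3.141, -0.001, 0.001]
force: [-0.4, -0.6, 1.4]
width: 0.2
```

Call:
apply_moves([
  {"tx": 0,"ty": 0,"tz": -0.001,"rx": 0,"ry": 0,"rz": 0,"claw": 0.0},
  {"tx": 0,"ty": 0,"tz": -0.002,"rx": 0,"ry": 0,"rz": 0,"claw": 0.0},
  {"tx": 0,"ty": 0,"tz": -0.002,"rx": 0,"ry": 0,"rz": 0,"claw": 0.0},
])

```text
clock: 23.5
eef_pos: [551.3, -294.6, 50.1]
tool_rot: [3.141, -0.001, 0.0]
force: [-3.9, 1.2, 14.8]
width: -0.1
```

Call:
apply_moves([
  {"tx": 0,"ty": 0,"tz": 0.03,"rx": 0,"ry": 0,"rz": 0,"claw": 0.0},
  {"tx": -0.02,"ty": 0.01,"tz": 0.07,"rx": 0,"ry": 0,"rz": 0,"claw": 0.085},
  {"tx": -0.06,"ty": 0.03,"tz": 0.1,"rx": 0,"ry": 0,"rz": 0,"claw": 0.085},
  {"tx": -0.09,"ty": 0.06,"tz": 0.13,"rx": 0,"ry": 0,"rz": 0,"claw": 0.085},
  {"tx": -0.12,"ty": 0.1,"tz": 0.15,"rx": 0,"ry": 0,"rz": 0,"claw": 0.085},
  {"tx": -0.12,"ty": 0.12,"tz": 0.15,"rx": 0,"ry": 0,"rz": 0,"claw": 0.085},
  {"tx": -0.12,"ty": 0.12,"tz": 0.15,"rx": 0,"ry": 0,"rz": 0,"claw": 0.085},
  {"tx": -0.12,"ty": 0.12,"tz": 0.15,"rx": 0,"ry": 0,"rz": 0,"claw": 0.085},
])

```text
clock: 24.3
eef_pos: [431.7, -174.3, 198.4]
tool_rot: [3.141, -0.002, 0.002]
force: [0.6, -0.8, 0.4]
width: 85.0
```

```bash
python3 - <<'E'
from h import *
np.set_printoptions(precision=3,suppress=True)
s=read_state();print(s['eef_pos'],s['tool_rot'],s['force'],s['width'])
C=cam("wrist");im=get_image("wrist"); np.savez("w6.npz",K=C[0],o=C[1],A=C[2])
cv2.imwrite("pics/w6.png",im[:,:,::-1])
E
```

```text
[ 431.677 -174.287  198.39 ] [ 3.141 -0.002  0.002] [ 0.597 -0.762  0.381] 85.03510309634723
```

View pics/w6.png

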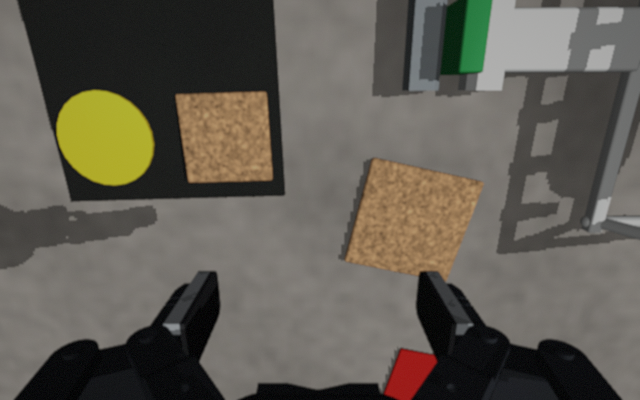

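The spacer is seated: 14.8 N press with its top at 50 mm, flush in the gap at (468,35). Both coasters are free.

```bash
python3 - <<'E'
from h import *
np.set_printoptions(precision=1,suppress=True)
d=np.load("w6.npz");C=(d['K'],d['o'],d['A']); im=cv2.imread("pics/w6.png")[:,:,::-1].copy()
y=blobs(im,(22,120,60),(32,255,255))[0][:,0]; P=np.array([onz(C,p,9)[:2] for p in y],np.float32)
print("yellow",cv2.minEnclosingCircle(P))
for b in blobs(im,(5,50,90),(20,200,255),500)[:3]:
    P=np.array([onz(C,p,9)[:2] for p in b[:,0]],np.float32); print("cork",cv2.minAreaRect(P))
# mug and jar in the tray, top camera; arm is away
T=cam("top");t=get_image("top")
b=[c for c in blobs(t,(0,180,80),(5,255,255)) if cv2.boundingRect(c)[0]<270][0]
(c,_)=cv2.minEnclosingCircle(b);print("lid",c,onz(T,c,116)[:2])
cv2.imwrite("pics/t2.png",cv2.resize(t[140:260,160:280],None,fx=5,fy=5,interpolation=cv2.INTER_CUBIC)[:,:,::-1])
E
```

```text
yellow ((465.8736572265625, 25.26581573486328), 46.392242431640625)
cork ((381.1384582519531, -272.36834716796875), (115.51844024658203, 116.13031005859375), 77.59525299072266)
cork ((467.0596008300781, -88.73252868652344), (84.06610870361328, 84.11679077148438), 1.6045761108398438)Traceback (most recent call last):
  File "<stdin>", line 10, in <module>
IndexError: list index out of range
```

Call:
apply_moves([
  {"tx": 0,"ty": 0.04,"tz": 0,"rx": 0,"ry": 0,"rz": 0,"claw": 0.085},
  {"tx": 0,"ty": 0.08,"tz": 0,"rx": 0,"ry": 0,"rz": 0,"claw": 0.085},
  {"tx": 0,"ty": 0.12,"tz": 0,"rx": 0,"ry": 0,"rz": 0,"claw": 0.085},
  {"tx": 0,"ty": 0.16,"tz": 0,"rx": 0,"ry": 0,"rz": 0,"claw": 0.085},
  {"tx": 0,"ty": 0.2,"tz": 0,"rx": 0,"ry": 0,"rz": 0,"claw": 0.085},
  {"tx": 0,"ty": 0.24,"tz": 0,"rx": 0,"ry": 0,"rz": 0,"claw": 0.085},
  {"tx": 0,"ty": 0.28,"tz": 0,"rx": 0,"ry": 0,"rz": 0,"claw": 0.085},
  {"tx": 0,"ty": 0.32,"tz": 0,"rx": 0,"ry": 0,"rz": 0,"claw": 0.085},
  {"tx": 0,"ty": 0.36,"tz": 0,"rx": 0,"ry": 0,"rz": 0,"claw": 0.085},
  {"tx": 0,"ty": 0.39,"tz": 0,"rx": 0,"ry": 0,"rz": 0,"claw": 0.085},
  {"tx": 0,"ty": 0.4,"tz": 0,"rx": 0,"ry": 0,"rz": 0,"claw": 0.085},
  {"tx": 0,"ty": 0.4,"tz": 0,"rx": 0,"ry": 0,"rz": 0,"claw": 0.085},
])

```text
clock: 25.6
eef_pos: [431.5, 226.2, 197.2]
tool_rot: [3.141, 0.0, 0.002]
force: [0.2, -1.1, -0.3]
width: 85.2
```

Call:
apply_moves([
  {"tx": -0.005,"ty": 0.03,"tz": 0,"rx": 0,"ry": 0,"rz": 0,"claw": 0.085},
  {"tx": -0.005,"ty": 0.05,"tz": 0,"rx": 0,"ry": 0,"rz": 0,"claw": 0.085},
  {"tx": -0.005,"ty": 0.05,"tz": 0,"rx": 0,"ry": 0,"rz": 0,"claw": 0.085},
  {"tx": -0.005,"ty": 0.05,"tz": 0,"rx": 0,"ry": 0,"rz": 0,"claw": 0.085},
])

```text
clock: 26.0
eef_pos: [426.6, 273.1, 197.4]
tool_rot: [3.139, 0.001, -0.002]
force: [0.1, -0.1, 0.1]
width: 85.0
```

```bash
python3 - <<'E'
from h import *
np.set_printoptions(precision=1,suppress=True)
s=read_state();print(s['eef_pos'],s['tool_rot'],s['width'])
C=cam("wrist");im=get_image("wrist"); np.savez("w7.npz",K=C[0],o=C[1],A=C[2])
cv2.imwrite("pics/w7.png",im[:,:,::-1])
for b in blobs(im,(0,180,80),(5,255,255))[:2]:
    c,r=cv2.minEnclosingCircle(b); print("red",c,r,onz(C,c,116)[:2])
E
```

```text
[426.6 273.1 197.4] [ 3.1  0.  -0. ] 84.982324561738
red (289.9344482421875, 53.75436019897461) 47.28532409667969 [526.7 287.6]
```

View pics/w7.png

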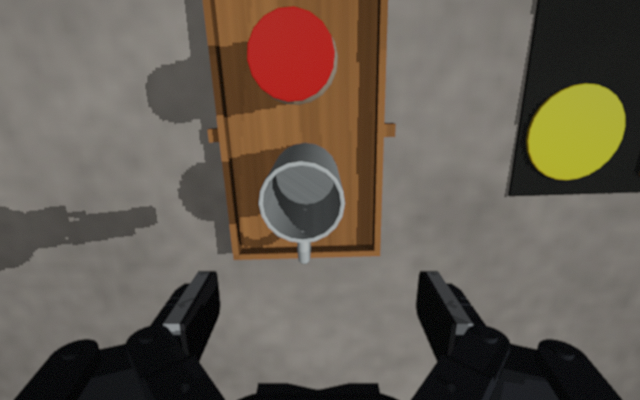

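Mug upright at (302,202) and jar at (291,54) in the tray. Picking up the mug.

Call:
apply_moves([
  {"tx": 0,"ty": 0.0115,"tz": -0.02,"rx": 0,"ry": 0,"rz": 0,"claw": 0.085},
  {"tx": 0,"ty": 0.0115,"tz": -0.05,"rx": 0,"ry": 0,"rz": 0,"claw": 0.085},
  {"tx": 0,"ty": 0.0115,"tz": -0.08,"rx": 0,"ry": 0,"rz": 0,"claw": 0.085},
  {"tx": 0,"ty": 0.0115,"tz": -0.11,"rx": 0,"ry": 0,"rz": 0,"claw": 0.085},
  {"tx": 0,"ty": 0.0115,"tz": -0.135,"rx": 0,"ry": 0,"rz": 0,"claw": 0.085},
  {"tx": 0,"ty": 0.0115,"tz": -0.149,"rx": 0,"ry": 0,"rz": 0,"claw": 0.085},
  {"tx": 0,"ty": 0.0115,"tz": -0.149,"rx": 0,"ry": 0,"rz": 0,"claw": 0.085},
  {"tx": 0,"ty": 0.0115,"tz": -0.149,"rx": 0,"ry": 0,"rz": 0,"claw": 0.085},
])

```text
clock: 26.85
eef_pos: [426.6, 285.7, 49.0]
tool_rot: [3.141, -0.0, -0.002]
force: [0.4, -0.2, 0.5]
width: 85.1
```

Call:
apply_moves([
  {"tx": 0,"ty": 0,"tz": 0,"rx": 0,"ry": 0,"rz": 0,"claw": 0.055},
  {"tx": 0,"ty": 0,"tz": 0,"rx": 0,"ry": 0,"rz": 0,"claw": 0.055},
  {"tx": 0,"ty": 0,"tz": 0,"rx": 0,"ry": 0,"rz": 0,"claw": 0.055},
  {"tx": 0,"ty": 0,"tz": 0,"rx": 0,"ry": 0,"rz": 0,"claw": 0.055},
  {"tx": 0,"ty": 0,"tz": 0,"rx": 0,"ry": 0,"rz": 0,"claw": 0.055},
  {"tx": 0,"ty": 0,"tz": 0,"rx": 0,"ry": 0,"rz": 0,"claw": 0.055},
  {"tx": 0,"ty": 0,"tz": 0,"rx": 0,"ry": 0,"rz": 0,"claw": 0.055},
  {"tx": 0,"ty": 0,"tz": 0,"rx": 0,"ry": 0,"rz": 0,"claw": 0.055},
])

```text
clock: 27.65
eef_pos: [427.0, 287.1, 50.1]
tool_rot: [-3.141, -0.002, -0.0]
force: [0.1, -1.6, 6.1]
width: 61.7
```

Call:
apply_moves([
  {"tx": 0,"ty": 0,"tz": 0.02,"rx": 0,"ry": 0,"rz": 0,"claw": 0.055},
  {"tx": 0,"ty": 0,"tz": 0.05,"rx": 0,"ry": 0,"rz": 0,"claw": 0.055},
  {"tx": 0,"ty": 0,"tz": 0.08,"rx": 0,"ry": 0,"rz": 0,"claw": 0.055},
  {"tx": 0.01,"ty": -0.03,"tz": 0.1,"rx": 0,"ry": 0,"rz": 0,"claw": 0.055},
  {"tx": 0.02,"ty": -0.07,"tz": 0.1,"rx": 0,"ry": 0,"rz": 0,"claw": 0.055},
  {"tx": 0.03,"ty": -0.11,"tz": 0.1,"rx": 0,"ry": 0,"rz": 0,"claw": 0.055},
  {"tx": 0.04,"ty": -0.15,"tz": 0.1,"rx": 0,"ry": 0,"rz": 0,"claw": 0.055},
  {"tx": 0.04,"ty": -0.19,"tz": 0.1,"rx": 0,"ry": 0,"rz": 0,"claw": 0.055},
  {"tx": 0.0405,"ty": -0.22,"tz": 0.1,"rx": 0,"ry": 0,"rz": 0,"claw": 0.055},
  {"tx": 0.0405,"ty": -0.245,"tz": 0.1,"rx": 0,"ry": 0,"rz": 0,"claw": 0.055},
  {"tx": 0.0405,"ty": -0.2595,"tz": 0.1,"rx": 0,"ry": 0,"rz": 0,"claw": 0.055},
  {"tx": 0.0405,"ty": -0.2595,"tz": 0.1,"rx": 0,"ry": 0,"rz": 0,"claw": 0.055},
])

```text
clock: 28.85
eef_pos: [466.4, 25.1, 149.1]
tool_rot: [3.14, -0.0, -0.004]
force: [0.1, 0.1, -1.4]
width: 61.9
```

Call:
apply_moves([
  {"tx": 0,"ty": 0,"tz": 0,"rx": 0,"ry": 0,"rz": 0,"claw": 0.055},
  {"tx": 0,"ty": 0,"tz": 0,"rx": 0,"ry": 0,"rz": 0,"claw": 0.055},
])

```text
clock: 29.05
eef_pos: [466.7, 29.1, 149.0]
tool_rot: [-3.141, -0.001, 0.002]
force: [-0.9, -1.1, -2.1]
width: 61.9
```

Call:
apply_moves([
  {"tx": 0.0005,"ty": -0.0025,"tz": -0.02,"rx": 0,"ry": 0,"rz": 0,"claw": 0.055},
  {"tx": 0.0005,"ty": -0.0025,"tz": -0.05,"rx": 0,"ry": 0,"rz": 0,"claw": 0.055},
  {"tx": 0.0005,"ty": -0.0025,"tz": -0.075,"rx": 0,"ry": 0,"rz": 0,"claw": 0.055},
  {"tx": 0.0005,"ty": -0.0025,"tz": -0.09,"rx": 0,"ry": 0,"rz": 0,"claw": 0.055},
  {"tx": 0.0005,"ty": -0.0025,"tz": -0.095,"rx": 0,"ry": 0,"rz": 0,"claw": 0.055},
  {"tx": 0.0005,"ty": -0.0025,"tz": -0.095,"rx": 0,"ry": 0,"rz": 0,"claw": 0.055},
  {"tx": 0.0005,"ty": -0.0025,"tz": -0.096,"rx": 0,"ry": 0,"rz": 0,"claw": 0.055},
  {"tx": 0.0005,"ty": -0.0025,"tz": -0.097,"rx": 0,"ry": 0,"rz": 0,"claw": 0.055},
  {"tx": 0.0005,"ty": -0.0025,"tz": -0.097,"rx": 0,"ry": 0,"rz": 0,"claw": 0.055},
])

```text
clock: 29.95
eef_pos: [467.7, 26.1, 53.1]
tool_rot: [-3.141, -0.002, 0.002]
force: [-1.7, 1.8, 9.0]
width: 61.5
```

Call:
apply_moves([
  {"tx": 0,"ty": 0,"tz": 0,"rx": 0,"ry": 0,"rz": 0,"claw": 0.085},
  {"tx": 0,"ty": 0,"tz": 0,"rx": 0,"ry": 0,"rz": 0,"claw": 0.085},
  {"tx": 0,"ty": 0,"tz": 0,"rx": 0,"ry": 0,"rz": 0,"claw": 0.085},
  {"tx": 0,"ty": 0,"tz": 0,"rx": 0,"ry": 0,"rz": 0,"claw": 0.085},
  {"tx": 0,"ty": 0,"tz": 0,"rx": 0,"ry": 0,"rz": 0,"claw": 0.085},
  {"tx": 0,"ty": 0,"tz": 0.03,"rx": 0,"ry": 0,"rz": 0,"claw": 0.085},
  {"tx": 0,"ty": 0,"tz": 0.07,"rx": 0,"ry": 0,"rz": 0,"claw": 0.085},
  {"tx": 0,"ty": 0,"tz": 0.12,"rx": 0,"ry": 0,"rz": 0,"claw": 0.085},
  {"tx": 0.01,"ty": 0.03,"tz": 0.15,"rx": 0,"ry": 0,"rz": 0,"claw": 0.085},
  {"tx": 0.03,"ty": 0.07,"tz": 0.15,"rx": 0,"ry": 0,"rz": 0,"claw": 0.085},
  {"tx": 0.05,"ty": 0.11,"tz": 0.15,"rx": 0,"ry": 0,"rz": 0,"claw": 0.085},
  {"tx": 0.06,"ty": 0.13,"tz": 0.15,"rx": 0,"ry": 0,"rz": 0,"claw": 0.085},
])

```text
clock: 31.15
eef_pos: [528.3, 159.7, 202.4]
tool_rot: [-3.139, -0.002, 0.004]
force: [0.2, -0.3, 0.2]
width: 85.1
```

Call:
apply_moves([
  {"tx": 0,"ty": 0.04,"tz": 0,"rx": 0,"ry": 0,"rz": 0,"claw": 0.085},
  {"tx": 0,"ty": 0.08,"tz": 0,"rx": 0,"ry": 0,"rz": 0,"claw": 0.085},
  {"tx": 0,"ty": 0.11,"tz": 0,"rx": 0,"ry": 0,"rz": 0,"claw": 0.085},
  {"tx": 0,"ty": 0.13,"tz": 0,"rx": 0,"ry": 0,"rz": 0,"claw": 0.085},
  {"tx": 0,"ty": 0.13,"tz": 0,"rx": 0,"ry": 0,"rz": 0,"claw": 0.085},
  {"tx": 0,"ty": 0.13,"tz": 0,"rx": 0,"ry": 0,"rz": 0,"claw": 0.085},
  {"tx": 0,"ty": 0.13,"tz": 0,"rx": 0,"ry": 0,"rz": 0,"claw": 0.085},
])

```text
clock: 31.85
eef_pos: [527.3, 283.0, 201.6]
tool_rot: [3.14, 0.0, -0.002]
force: [-0.4, -0.6, 0.2]
width: 84.9
```

Call:
apply_moves([
  {"tx": 0.001,"ty": 0.0045,"tz": -0.03,"rx": 0,"ry": 0,"rz": 0,"claw": 0.085},
  {"tx": 0.001,"ty": 0.0045,"tz": -0.06,"rx": 0,"ry": 0,"rz": 0,"claw": 0.085},
  {"tx": 0.001,"ty": 0.0045,"tz": -0.09,"rx": 0,"ry": 0,"rz": 0,"claw": 0.085},
  {"tx": 0.001,"ty": 0.0045,"tz": -0.115,"rx": 0,"ry": 0,"rz": 0,"claw": 0.085},
  {"tx": 0.001,"ty": 0.0045,"tz": -0.133,"rx": 0,"ry": 0,"rz": 0,"claw": 0.085},
  {"tx": 0.001,"ty": 0.0045,"tz": -0.133,"rx": 0,"ry": 0,"rz": 0,"claw": 0.085},
  {"tx": 0.001,"ty": 0.0045,"tz": -0.133,"rx": 0,"ry": 0,"rz": 0,"claw": 0.085},
])

```text
clock: 32.55
eef_pos: [528.6, 288.5, 69.2]
tool_rot: [3.141, -0.0, -0.001]
force: [-0.1, 0.8, 0.2]
width: 85.0
```

Call:
apply_moves([
  {"tx": 0,"ty": 0,"tz": 0,"rx": 0,"ry": 0,"rz": 0,"claw": 0.05},
  {"tx": 0,"ty": 0,"tz": 0,"rx": 0,"ry": 0,"rz": 0,"claw": 0.05},
  {"tx": 0,"ty": 0,"tz": 0,"rx": 0,"ry": 0,"rz": 0,"claw": 0.05},
  {"tx": 0,"ty": 0,"tz": 0,"rx": 0,"ry": 0,"rz": 0,"claw": 0.05},
  {"tx": 0,"ty": 0,"tz": 0,"rx": 0,"ry": 0,"rz": 0,"claw": 0.05},
  {"tx": 0,"ty": 0,"tz": 0,"rx": 0,"ry": 0,"rz": 0,"claw": 0.05},
  {"tx": 0,"ty": 0,"tz": 0,"rx": 0,"ry": 0,"rz": 0,"claw": 0.05},
  {"tx": 0,"ty": 0,"tz": 0,"rx": 0,"ry": 0,"rz": 0,"claw": 0.05},
])

```text
clock: 33.35
eef_pos: [529.2, 289.7, 70.9]
tool_rot: [-3.141, -0.003, 0.0]
force: [-1.5, -0.7, 6.6]
width: 57.5
```

Call:
apply_moves([
  {"tx": 0,"ty": 0,"tz": 0.02,"rx": 0,"ry": 0,"rz": 0,"claw": 0.05},
  {"tx": 0,"ty": 0,"tz": 0.06,"rx": 0,"ry": 0,"rz": 0,"claw": 0.05},
  {"tx": 0,"ty": 0,"tz": 0.1,"rx": 0,"ry": 0,"rz": 0,"claw": 0.05},
  {"tx": 0,"ty": -0.02,"tz": 0.14,"rx": 0,"ry": 0,"rz": 0,"claw": 0.05},
  {"tx": 0,"ty": -0.05,"tz": 0.16,"rx": 0,"ry": 0,"rz": 0,"claw": 0.05},
  {"tx": 0,"ty": -0.09,"tz": 0.16,"rx": 0,"ry": 0,"rz": 0,"claw": 0.05},
  {"tx": 0,"ty": -0.13,"tz": 0.16,"rx": 0,"ry": 0,"rz": 0,"claw": 0.05},
  {"tx": 0,"ty": -0.17,"tz": 0.16,"rx": 0,"ry": 0,"rz": 0,"claw": 0.05},
  {"tx": 0,"ty": -0.21,"tz": 0.16,"rx": 0,"ry": 0,"rz": 0,"claw": 0.05},
  {"tx": 0,"ty": -0.25,"tz": 0.16,"rx": 0,"ry": 0,"rz": 0,"claw": 0.05},
  {"tx": 0,"ty": -0.28,"tz": 0.16,"rx": 0,"ry": 0,"rz": 0,"claw": 0.05},
  {"tx": 0,"ty": -0.29,"tz": 0.16,"rx": 0,"ry": 0,"rz": 0,"claw": 0.05},
])

```text
clock: 34.55
eef_pos: [527.4, -5.1, 229.2]
tool_rot: [3.139, -0.0, -0.005]
force: [0.9, 0.1, -3.2]
width: 56.8
```

Call:
apply_moves([
  {"tx": -0.02,"ty": -0.03,"tz": 0,"rx": 0,"ry": 0,"rz": 0,"claw": 0.05},
  {"tx": -0.04,"ty": -0.06,"tz": 0,"rx": 0,"ry": 0,"rz": 0,"claw": 0.05},
  {"tx": -0.0615,"ty": -0.085,"tz": 0,"rx": 0,"ry": 0,"rz": 0,"claw": 0.05},
  {"tx": -0.0615,"ty": -0.085,"tz": 0,"rx": 0,"ry": 0,"rz": 0,"claw": 0.05},
  {"tx": -0.0615,"ty": -0.085,"tz": 0,"rx": 0,"ry": 0,"rz": 0,"claw": 0.05},
  {"tx": -0.0615,"ty": -0.085,"tz": 0,"rx": 0,"ry": 0,"rz": 0,"claw": 0.05},
])

```text
clock: 35.15
eef_pos: [467.5, -84.0, 229.2]
tool_rot: [-3.141, -0.002, 0.002]
force: [0.7, 0.4, -2.4]
width: 57.0
```

Call:
apply_moves([
  {"tx": 0,"ty": -0.003,"tz": -0.03,"rx": 0,"ry": 0,"rz": 0,"claw": 0.05},
  {"tx": 0,"ty": -0.003,"tz": -0.06,"rx": 0,"ry": 0,"rz": 0,"claw": 0.05},
  {"tx": 0,"ty": -0.003,"tz": -0.1,"rx": 0,"ry": 0,"rz": 0,"claw": 0.05},
  {"tx": 0,"ty": -0.003,"tz": -0.13,"rx": 0,"ry": 0,"rz": 0,"claw": 0.05},
  {"tx": 0,"ty": -0.003,"tz": -0.148,"rx": 0,"ry": 0,"rz": 0,"claw": 0.05},
  {"tx": 0,"ty": -0.003,"tz": -0.154,"rx": 0,"ry": 0,"rz": 0,"claw": 0.05},
  {"tx": 0,"ty": -0.003,"tz": -0.155,"rx": 0,"ry": 0,"rz": 0,"claw": 0.05},
  {"tx": 0,"ty": -0.003,"tz": -0.156,"rx": 0,"ry": 0,"rz": 0,"claw": 0.05},
  {"tx": 0,"ty": -0.003,"tz": -0.157,"rx": 0,"ry": 0,"rz": 0,"claw": 0.05},
  {"tx": 0,"ty": -0.003,"tz": -0.158,"rx": 0,"ry": 0,"rz": 0,"claw": 0.05},
  {"tx": 0,"ty": -0.003,"tz": -0.158,"rx": 0,"ry": 0,"rz": 0,"claw": 0.05},
])

```text
clock: 36.25
eef_pos: [466.5, -86.7, 73.8]
tool_rot: [-3.141, -0.0, 0.003]
force: [-7.6, 2.6, 28.9]
width: 57.0
```

Call:
apply_moves([
  {"tx": 0,"ty": 0,"tz": 0.001,"rx": 0,"ry": 0,"rz": 0,"claw": 0.05},
  {"tx": 0,"ty": 0,"tz": 0.0015,"rx": 0,"ry": 0,"rz": 0,"claw": 0.05},
  {"tx": 0,"ty": 0,"tz": 0.0015,"rx": 0,"ry": 0,"rz": 0,"claw": 0.05},
])

```text
clock: 36.55
eef_pos: [466.7, -86.6, 74.0]
tool_rot: [-3.141, -0.0, 0.003]
force: [-3.7, 2.6, 12.0]
width: 56.9
```

Call:
apply_moves([
  {"tx": 0,"ty": 0,"tz": 0,"rx": 0,"ry": 0,"rz": 0,"claw": 0.085},
  {"tx": 0,"ty": 0,"tz": 0,"rx": 0,"ry": 0,"rz": 0,"claw": 0.085},
  {"tx": 0,"ty": 0,"tz": 0,"rx": 0,"ry": 0,"rz": 0,"claw": 0.085},
  {"tx": 0,"ty": 0,"tz": 0,"rx": 0,"ry": 0,"rz": 0,"claw": 0.085},
  {"tx": 0,"ty": 0,"tz": 0,"rx": 0,"ry": 0,"rz": 0,"claw": 0.085},
  {"tx": 0,"ty": 0,"tz": 0.03,"rx": 0,"ry": 0,"rz": 0,"claw": 0.085},
  {"tx": 0,"ty": 0,"tz": 0.07,"rx": 0,"ry": 0,"rz": 0,"claw": 0.085},
  {"tx": 0,"ty": 0,"tz": 0.11,"rx": 0,"ry": 0,"rz": 0,"claw": 0.085},
  {"tx": 0,"ty": 0,"tz": 0.15,"rx": 0,"ry": 0,"rz": 0,"claw": 0.085},
  {"tx": -0.02,"ty": 0.03,"tz": 0.18,"rx": 0,"ry": 0,"rz": 0,"claw": 0.085},
  {"tx": -0.05,"ty": 0.05,"tz": 0.2,"rx": 0,"ry": 0,"rz": 0,"claw": 0.085},
  {"tx": -0.05,"ty": 0.05,"tz": 0.2,"rx": 0,"ry": 0,"rz": 0,"claw": 0.085},
])

```text
clock: 37.75
eef_pos: [414.4, -36.0, 274.5]
tool_rot: [-3.141, -0.002, 0.004]
force: [-0.6, -0.8, -0.3]
width: 85.4
```

Call:
apply_moves([
  {"tx": -0.01,"ty": 0,"tz": 0,"rx": 0,"ry": 0,"rz": 0,"claw": 0.085},
  {"tx": -0.01,"ty": 0,"tz": 0,"rx": 0,"ry": 0,"rz": 0,"claw": 0.085},
  {"tx": -0.01,"ty": 0,"tz": 0,"rx": 0,"ry": 0,"rz": 0,"claw": 0.085},
])

```text
clock: 38.05
eef_pos: [406.5, -39.0, 271.6]
tool_rot: [3.141, 0.001, -0.001]
force: [0.2, 0.1, 0.0]
width: 85.2
```

```bash
python3 - <<'E'
from h import *
np.set_printoptions(precision=1,suppress=True)
s=read_state();print(s['eef_pos'],s['tool_rot'],s['width'],s['force'])
C=cam("wrist");im=get_image("wrist"); np.savez("w8.npz",K=C[0],o=C[1],A=C[2])
S=get_image("side")
b=cv2.resize(S[150:350,260:480],None,fx=1.2,fy=1,interpolation=cv2.INTER_CUBIC)
b=cv2.copyMakeBorder(b,0,0,0,640-b.shape[1],cv2.BORDER_CONSTANT)
cv2.imwrite("pics/w8.png",np.vstack([im,b])[:,:,::-1])
for b in blobs(im,(0,180,80),(5,255,255))[:2]:
    c,r=cv2.minEnclosingCircle(b); print("red",c,r,onz(C,c,119)[:2])
for b in blobs(im,(5,50,90),(20,200,255),500)[:3]:
    P=np.array([onz(C,p,9)[:2] for p in b[:,0]],np.float32); print("cork",cv2.minAreaRect(P))
E
```

```text
[406.5 -39.  271.6] [ 3.1  0.  -0. ] 85.16925582785815 [0.2 0.1 0. ]
red (377.0699768066406, 116.86526489257812) 33.27287673950195 [464.2 -89.8]
red (512.1204833984375, 316.0843505859375) 32.188140869140625 [ 268.7 -236.2]
cork ((462.1380920410156, 287.8157958984375), (120.8093032836914, 221.06201171875), 89.89397430419922)
cork ((380.14263916015625, -271.58917236328125), (115.75957489013672, 116.31249237060547), 77.64788055419922)
cork ((466.7022705078125, -88.2716064453125), (83.74156951904297, 83.71514129638672), 2.01930832862854)
```

View pics/w8.png

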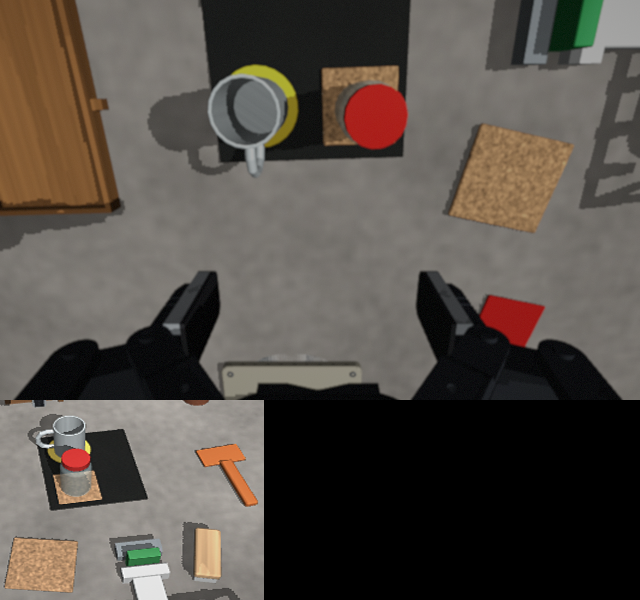

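```bash
python3 - <<'E'
from h import *
d=np.load("w8.npz");C=(d['K'],d['o'],d['A']); im=cv2.imread("pics/w8.png")[:400,:,::-1].copy()
print("mug rim",onz(C,(247,110.5),99)[:2])
P=np.array([onz(C,p,9)[:2] for c in blobs(im,(22,120,60),(32,255,255)) for p in c[:,0]]);c=np.array([466.5,26.])
for _ in range(8):
    q=P[abs(np.linalg.norm(P-c,axis=1)-45)<4];s=np.linalg.lstsq(np.c_[2*q,np.ones(len(q))],(q**2).sum(1),rcond=None)[0];c=s[:2]
print("yellow",c,np.sqrt(s[2]+c@c))
E
```

```text
mug rim [468.21481839  21.27178711]
yellow [466.51190298  25.9444532 ] 44.45056500997033
```

The mug rim reads about 4.7 mm off-centre in y, but that pixel was read by eye. I'll fit the rim properly on a crop.

```bash
python3 - <<'E'
from h import *
im=cv2.imread("pics/w8.png")[50:190,190:330]
cv2.imwrite("pics/c8.png",cv2.resize(im,None,fx=4,fy=4,interpolation=cv2.INTER_CUBIC))
E
```

View pics/c8.png

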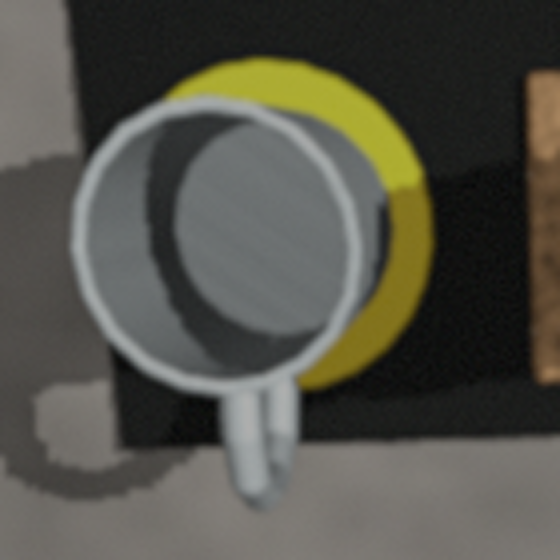

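Proper rim reading: crop (216,245), so pixel (244,111), 72 px wide as expected. That puts the mug at y ≈ 24, about 2 mm off the coaster centre, and it stands upright. The job is done, so I'm handing it in.

```bash
python3 -c "
from cell import *
s=read_state();print(s['clock'],s['qd'].round(3),s['force']);print(finish_job())"
```

```text
38.15 [-0.002 -0.001 -0.003 -0.003 -0.001  0.004  0.   ] [0.42623776 0.58209557 0.05908361]
the job is handed in; nothing more can be done
None
```

The job is done and handed in at 38.2 s. I moved the mug and jar to the tray, pushed the spacer into the rack gap, then put both back on their coasters in the order you asked.

- **Spacer:** it is fully down. The closed fingers met its top at 50 mm and held at about 15 N. When I let it go it was within about 1 mm of the middle of the gap along its length.
- **Mug:** it stands upright on the yellow coaster, about 2 mm off centre. My first reading by eye gave about 5 mm, and a closer crop corrected it.
- **Jar:** it stands upright on the small cork coaster, about 3 mm off centre. I pressed it down with 29 N at the wrist, more than I meant to but under the limits, and eased off before letting go.
- **Bystanders:** the scraper and brush look untouched in the last side picture. The flowerpot is mostly outside that crop, so I did not check it at the end, but the arm never went near it.

The gripper was clear and still at hand-in, touching nothing. Camera position readings of the same thing differed by 2 to 3 mm, so treat the offsets above as good to about that.

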